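Unpack the pen blanks into the push-latch cabinet

ROBOT

A 6-joint arm with a two-finger parallel gripper is mounted at the origin on a cart in front of the work surface, level with it; the furniture and walls round the work are solid. World frame = base frame: x ahead of the robot, y to its left, z up, the work surface at z = 0. Lengths are in mm, angles in rad, forces in N, time in s.
With the tool pointing down it reaches from about 300 to 775 mm from the base axis. Payload 14.6 kg.
Tool frame: the origin (TCP) lies midway between the tips of the shut fingers; the grasp point (between the pads) lies 19 mm behind it; y points along the fingers, z is the direction in which the jaws open and shut, and the axes are right-handed (so a half turn about y gives the same grasp; the last joint's range is limited). The gripper opens to 94 mm and grips with 3 to 60 N. Pads are 16 mm wide; open, the fingers measure 119 mm over their backs; the gripper's body (75 mm by 177 mm) begins 78 mm behind the grasp point.
Start: joints at [-1.329, 0.3, 1.521, -0, 1.321, -0.067], TCP at [167.147, -523.976, 205.446] pointing down, gripper open.
Joint ranges: [-3.03, 3.03], [-0.79, 2.21], [0.23, 2.52], [-1.04, 4.18], [0, 3.07], [-2.55, 2.55]. Speed limits (rad/s): [2.22, 2.22, 2.57, 3.14, 3.14, 3.14].

INTERFACE

Orientations are given as [roll, pitch, yaw] about the fixed x, y, z axes, in that order (R = Rz(yaw) Ry(pitch) Rx(roll)).
In Python, from cell import manip gives the robot as it stands.
- The arm moves only by the tool play_rows, never from a script. Its argument "series" is a list of rows, each a list of 3 entries, a list of its own where there are three numbers: the shift along the tool's x, y, z in m, then the turn about the tool's y in rad, then the closure, from 0 (fully open) to 1 (shut). In form: [[[dx, dy, dz], twist, grip], ...]. A call has 1 to 20 rows; each row is the pose to reach, as a shift and turn from the pose measured when the call began, along the tool's axes at that moment; what a row does not reach only later rows make up. A row lasts 1/10 s, in which the tool goes at most 50 mm and 8.59 degrees, less where a joint would pass 70% of its speed; a pose out of reach is approached as far as the arm can. A call with a gripper value outside its range is refused whole. The fingers move at their own pace and stop on an object; "squeeze" is the grip in N (left out, the last holds). Time passes only in rows, so rows that repeat a pose let the fingers close. It gives the time, the measured TCP pose, the force and the opening at its end, in the units of the state.
- manip.read_state(): the state, without advancing time (a new reading comes with each control period).
- manip.camera(name): name is "scene" or "top" or "wrist"; returns the picture (400x640x3 uint8, red, green, blue); there is no depth.
- manip.camera_params(name): a dict with "K" (3x3 intrinsics, pixels), "dist_coeffs" ([k1, k2, p1, p2, k3] as OpenCV has them; the pictures are not rectified), "rvec" (rotation vector, rad) and "tvec" (3), from world to camera coordinates, as OpenCV has them. Camera axes: x right, y down, z forward; pixel columns grow to the right and rows downward; lengths in mm; the calibration is good to about 2 mm. A picture is of the moment at which its call begins: read the wrist's pose just before it. camera_params takes no time and is no camera call; for the wrist camera it gives the pose at the moment of the call.
- manip.sign_off(): hands the job in, once; it reports no verdict.
The state is a dict: "clock": time; "joints": joint angles; "qd": joint speeds; "effort": joint torques, N m; "eef_pos": TCP position; "eef_rot": TCP orientation; "wrist_force": force on the tool from outside, world axes, zero at the start; "moment": the same for the moment, N m; "finger_gap": finger opening in mm.
Only numpy, scipy, OpenCV 4.12 (cv2) and the standard library are available. Lean on these libraries where they do the work, as an engineer would, in place of code of your own. Each camera call takes 0.05 s, during which the arm holds its last target. There are 200 camera calls.

TASK

Unpack the pen blanks from the grey clip-top tote into the wooden bin on the inside of the blue cabinet door: the door has no handle, so push it until its sprung catch lets it pop ajar and then swing it wide, and flip both sprung clips right off the tote's lid before you lift it. Lay every blank level in the bin, put the lid back squarely seated on the empty tote (its clips may stay off), then swing the door to and press it home until the catch holds it shut. Leave the upright log beside the cabinet where it stands.

Things in the scene. Friction and masses are not known exactly. Their poses are not given: they have to be found in the camera images.
- cabinet: bench-top plywood cabinet, fixed, 250 mm wide (y), 160 mm deep (x), 190 mm high; its flat bare top is free to lay the lid on meanwhile; origin under its middle on the bench, z up; the open front looks along its -x, closed by the door
- door (a joint): angle of the blue door about its upright hinge, rad: about 0.003 = shut and held by the catch; grows as it swings out towards cabinet -x, stop at 1.75 (wide open); pressed inwards it goes to a hard stop at about -0.030. Slight hinge friction holds it where it is left beyond 0.27; below 0.22 the ejector pushes it out (3 to 7 N at the free edge) unless it is caught
- door_catch (a point): prong of the push-push catch on the door's inner face, 204 mm from the hinge axis, 60 mm above the bench. Press the door in past -0.026 rad (5 mm here; 6 to 12 N at the free edge, so a slow push to 15 to 20 N reaches the stop) and back off: a shut door is released and a sprung ejector pops it ajar to 0.22 to 0.27 rad; an open one, pressed in alike and let go, is caught at about 0.003
- door_hinge (a point): point on the hinge axis, 100 mm above the bench, at cabinet x = -94 mm, y = -113 mm (on the right as one faces the door); frame parallel to the cabinet's. The door panel is 16 mm thick, the axis in its middle plane; it reaches from 14 to 190 mm above the bench and its free edge is 224 mm from the axis
- door_push (a point): point on the outer face of the door near its free edge, 200 mm from the hinge axis and 165 mm above the bench: a good place to push; moves with the door; its -x points straight out of the outer face, its y from hinge to free edge
- door_edge (a point): point on the inner face of the door at its top edge (190 mm above the bench), 207 mm from the hinge axis; axes as door_push. The strip of inner face from 189 to 224 mm from the axis is clear of the bin and free for a finger in its top 70 mm once the door is ajar
- bin (a point): middle of the inner floor of the bin fixed to the inner face of the door, 128 mm above the bench; open-topped, inside 110 mm across (point x, pointing away from the door panel), 166 mm long (point y, along the door from hinge to free edge); its 5 mm walls rise 45 mm above the floor, the door panel behind it 62 mm; frame turns with the door
- tote: grey plastic tote, fixed to the bench by its weight and mat, 228 mm (x) by 168 mm (y), rim 56 mm high, walls 5 mm, inner floor 5 mm above the bench; origin under its middle on the bench; the clips are on its -x and +x ends
- near_clip (a joint): sprung over-centre bale clip on the tote's -x end, rad: 0 = hooked over the lid's edge, 1.75 = flipped right off, outwards and down; pushed outwards it resists with about 2 to 3 N at its ear until about 0.38 and then snaps open by itself
- far_clip (a joint): the same clip on the tote's +x end
- near_clip_ear (a point): inner face of the near clip's upright orange thumb ear (46 mm wide, 3 mm thick), 7 mm below its tip; clipped, this point is 80 mm above the bench, the ear stands from 61 to 87 mm, and the clip's pivot is 58 mm below this point; the ear is to be pushed away from the middle of the tote
- far_clip_ear (a point): the same point of the far clip
- tote_lid: pale grey lift-off lid of the tote with a black grip, 230x172 mm plate 4 mm thick, 0.15 to 0.31 kg; origin in the middle of the plate's underside; a locating rib reaches 6 mm below it, 3.5 mm inside the tote's walls all round; seated, the origin is 56 mm above the bench over the tote's origin with axes along the tote's (or half a turn round)
- lid_grip (a point): middle of the lid's black grip bar: 116 mm long (lid x), 16 mm wide (lid y), its top 30.5 mm and its middle (this point) 23.5 mm above the plate's underside
- blank_0: a square wooden pen-turning blank, light wood, 22x150x22 mm, 70 to 140 g; origin in the middle of one long face (its underside as it lies in the tote), long axis = its y; may be absent
- blank_1: a square wooden pen-turning blank, dark wood, 22x150x22 mm, 70 to 140 g; origin in the middle of one long face (its underside as it lies in the tote), long axis = its y; may be absent
- blank_2: a square wooden pen-turning blank, light wood, 22x150x22 mm, 70 to 140 g; origin in the middle of one long face (its underside as it lies in the tote), long axis = its y; may be absent
- blank_3: a square wooden pen-turning blank, dark wood, 22x150x22 mm, 70 to 140 g; origin in the middle of one long face (its underside as it lies in the tote), long axis = its y; may be absent
- log: upright piece of round timber in its bark, 86x90x216 mm; a bystander, origin under it

How it is judged (in metres and radians):
On the way, in this order (a step that is already met when the one before it is completed fails the run):
1. the door has been pushed so that its catch let it pop ajar (value of joint door above 0.15 rad), for 0.2 s.
2. the door has been swung wide (value of joint door above 1 rad), for 0.2 s.
3. every blank lies in the bin on the door (x of blank_0 in the frame of bin between -0.056 and 0.056 m and y of blank_0 in the frame of bin between -0.022 and 0.022 m and z of blank_0 in the frame of bin between -0.006 and 0.045 m and angle between each of blank_0, blank_1, blank_2, blank_3's own y axis and vertical above 1.3 rad and x of blank_1 in the frame of bin between -0.056 and 0.056 m and y of blank_1 in the frame of bin between -0.022 and 0.022 m and z of blank_1 in the frame of bin between -0.006 and 0.045 m and x of blank_2 in the frame of bin between -0.056 and 0.056 m and y of blank_2 in the frame of bin between -0.022 and 0.022 m and z of blank_2 in the frame of bin between -0.006 and 0.045 m and x of blank_3 in the frame of bin between -0.056 and 0.056 m and y of blank_3 in the frame of bin between -0.022 and 0.022 m and z of blank_3 in the frame of bin between -0.006 and 0.045 m), for 0.3 s.
At the end, for the whole second after the job is handed in: every blank lies level (within 15 degrees) inside the bin; the door is shut and held by its catch (joint within 0.010 rad of 0, at rest); the lid is seated on the tote (within 8 mm across, 4 mm in height, flat and square); everything is at rest (all of step 3 and value of joint door between -0.01 and 0.01 rad and velocity of joint door below 0.02 rad/s and x of tote_lid in the frame of tote between -0.008 and 0.008 m and y of tote_lid in the frame of tote between -0.008 and 0.008 m and z of tote_lid in the frame of tote between 0.052 and 0.06 m and angle between the z axis of tote_lid and the z axis of tote, either way round below 0.03 rad and linear speed of each of blank_0, blank_1, blank_2, blank_3, tote_lid below 0.02 m/s); the robot touches nothing.
It fails at once if the lid is dragged off while a clip is still hooked over it (z of tote_lid in the frame of tote between 0.07 and 0.12 m and horizontal distance between tote_lid and tote below 0.04 m and value of joint any of near_clip, far_clip below 0.4 rad).
It fails at once if a bystander is shifted by more than 40 mm (distance of log from where it was at the start of the episode above 0.04 m).
Of blank_0, blank_1, blank_2, blank_3 only 2 to 3 are there at a start; the rules pass over those that are not, and their reading is None.
At some moment in a run one of tote_lid may be knocked a few centimetres aside while the robot is not near it.
Once in a run the grip may slacken for a moment while it holds something.
It also fails if it takes over 210 s, if anything falls off the work surface, if the arm or the gripper's body presses on something with over 40 N, if the wrist force passes 120 N, or if a joint passes its speed limit or range.

## Working session

There is one attempt and no reset: what is moved stays moved. The work goes in short steps, Python scripts to look and compute and a tool call to move; the robot and the scene stay as the last step left them, time stands still between calls to the robot, and variables do not carry over. Pictures are saved under pics/ and viewed, about 12 in all and at most 16, crops included, and the job is handed in when it is done.

Besides the shell and the picture viewer there is one more tool, called after "Call:" by a JSON object that holds its "op" and its "data". play_rows: Moves the arm, as the interface text tells. Its arguments: {"type":"object","properties":{"series":{"type":"array","items":{"type":"array"}},"squeeze":{"type":"number"}},"required":["series"]}

```bash
mkdir -p pics; ls
python3 - <<'E'
from cell import manip
import cv2,numpy as np
s=manip.read_state();print(s)
for n in("scene","top"):
    im=manip.camera(n);cv2.imwrite(f"pics/{n}0.png",im[:,:,::-1])
    p=manip.camera_params(n);R=cv2.Rodrigues(np.array(p['rvec'],float))[0];print(n,p['K'],p['dist_coeffs'],(-R.T@np.array(p['tvec']).ravel()).round(),R.round(2).tolist())
E
```

```text
pics
{'clock': 0.0, 'joints': array([-1.32859738e+00,  3.00442493e-01,  1.52160861e+00, -2.15246777e-05,
        1.32069594e+00, -6.65954431e-02]), 'qd': array([-3.32936013e-04, -1.02667631e-03, -1.00561963e-05,  1.88641587e-03,
        2.06233474e-04, -5.60665726e-04]), 'effort': array([-1.37742762e-03, -5.31807840e+01, -3.52734876e+01,  7.07960827e-02,
        2.44811102e-02, -9.80494201e-05]), 'eef_pos': array([ 167.07909722, -523.72104302,  204.89037986]), 'eef_rot': array([-1.57194954e+00,  5.60174813e-05, -2.83279296e+00]), 'wrist_force': array([-0.17127006,  0.65729428,  0.88475616]), 'moment': array([ 0.03282454, -0.02946244, -0.01341415]), 'finger_gap': 93.8115187015789}
scene [[418.54749248   0.         317.02210296]
 [  0.         418.54749248 195.6980762 ]
 [  0.           0.           1.        ]] [-0.0903834  0.         0.         0.         0.       ] [  184. -1042.   879.] [[0.9, -0.43, -0.0], [-0.29, -0.61, -0.74], [0.32, 0.67, -0.67]]
top [[398.59867697   0.         322.70296104]
 [  0.         398.59867697 194.58324376]
 [  0.           0.           1.        ]] [-0.08622315  0.          0.          0.          0.        ] [ 439. -297. 1375.] [[-0.03, -1.0, -0.01], [-1.0, 0.03, -0.06], [0.06, 0.01, -1.0]]
```

View pics/scene0.png

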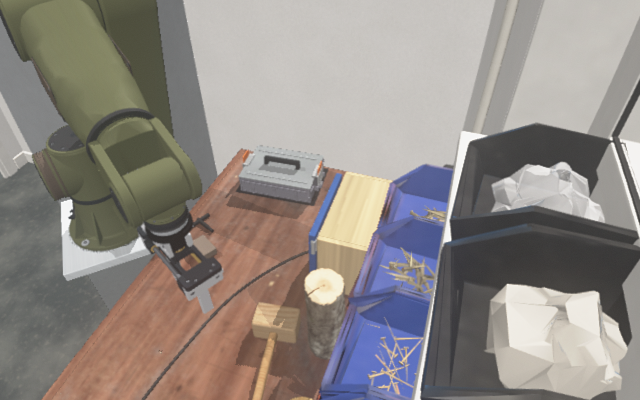

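View pics/top0.png

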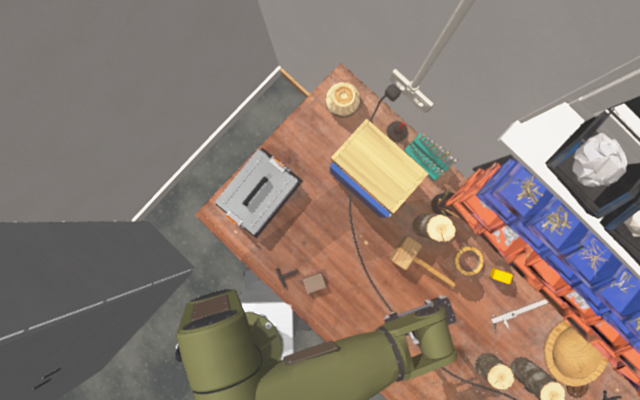

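```bash
cat > h.py <<'E'
import cv2,numpy as np
from cell import manip
def P(n): 
    p=manip.camera_params(n);R=cv2.Rodrigues(np.array(p['rvec'],float))[0];t=np.array(p['tvec'],float).ravel()
    return np.array(p['K']),np.array(p['dist_coeffs']),R,t
def rays(p,px):
    K,d,R,t=p;u=cv2.undistortPoints(np.array(px,float).reshape(-1,1,2),K,d).reshape(-1,2)
    return -R.T@t,np.c_[u,np.ones(len(u))]@R
def cast(p,px,z):
    c,v=rays(p,px);return c+v*((z-c[2])/v[:,2:])
def proj(p,X):
    K,d,R,t=p;return cv2.projectPoints(np.array(X,float).reshape(-1,3),cv2.Rodrigues(R)[0],t,K,d)[0].reshape(-1,2)
def tri(pa,a,pb,b):
    c1,v1=rays(pa,a);c2,v2=rays(pb,b);out=[]
    for x,y in zip(v1,v2):
        x=x/np.linalg.norm(x);y=y/np.linalg.norm(y)
        s=np.linalg.lstsq(np.c_[x,-y],c2-c1,rcond=None)[0];q1=c1+s[0]*x;q2=c2+s[1]*y
        out.append([*((q1+q2)/2),np.linalg.norm(q1-q2)])
    return np.array(out)
def snap(n,f=None):
    s=manip.read_state();p=P(n);im=manip.camera(n)[:,:,::-1].copy()
    if f:cv2.imwrite(f"pics/{f}.png",im)
    return im,p,s
def blobs(m,amin=20):
    cs=cv2.findContours(m.astype(np.uint8),cv2.RETR_EXTERNAL,cv2.CHAIN_APPROX_NONE)[0]
    return sorted([c for c in cs if cv2.contourArea(c)>amin],key=cv2.contourArea,reverse=True)
def goto(x,y,z,yaw=None,s=None):
    """tool shift to world TCP x,y,z (mm) & yaw"""
    s=s or manip.read_state();r,pi,w=s['eef_rot']
    Rz=lambda a:np.array([[np.cos(a),-np.sin(a),0],[np.sin(a),np.cos(a),0],[0,0,1]])
    R=Rz(w)@cv2.Rodrigues(np.array([0,pi,0.]))[0]@cv2.Rodrigues(np.array([r,0,0.]))[0]
    d=R.T@(np.array([x,y,z])-s['eef_pos'])/1000
    tw=0 if yaw is None else (w-yaw+np.pi)%(2*np.pi)-np.pi
    print('shift',d.round(4),'twist',round(tw,3));return d,tw
E
python3 - <<'E'
from h import *
r={}
for n in("scene","top"):
    im=cv2.imread(f"pics/{n}0.png");p=P(n);h=cv2.cvtColor(im,cv2.COLOR_BGR2HSV).astype(int);H,S,V=h[...,0],h[...,1],h[...,2]
    print(n)
    roi=np.zeros(H.shape,bool)
    if n=="top":roi[110:240,200:440]=1
    else: roi[140:290,220:400]=1
    for nm,m,z in[("cab",(H>15)&(H<32)&(S>60)&(V>150),190),("blue",(H>100)&(H<125)&(S>120),190),("orange",(H<16)&(S>150)&(V>150),80),("black",(V<75),86.5),("grey",(S<40)&(V>90),60)]:
        for c in blobs(m&roi,4)[:3]:
            q=cast(p,c,z)[:,:2].astype(np.float32);R=cv2.minAreaRect(q)
            print(nm,cv2.contourArea(c),'pxc',np.mean(c,axis=0).round(1),'rect',np.round(R[0]),np.round(R[1]),round(R[2],1),cv2.boxPoints(cv2.minAreaRect(c)).round().astype(int).tolist())
E
```

```text
scene
cab 4111.0 pxc [[356.6 223.5]] rect [ 540. -476.] [358. 121.] 45.8 [[303, 273], [347, 163], [394, 181], [351, 291]]
cab 39.5 pxc [[322.4 285.7]] rect [ 407. -601.] [22. 32.] 64.2 [[314, 280], [330, 280], [330, 289], [314, 289]]
blue 230.5 pxc [[325.  204.7]] rect [ 521. -391.] [222.  12.] 46.5 [[309, 234], [337, 173], [341, 176], [314, 236]]
black 56.0 pxc [[281.6 161.4]] rect [528. -73.] [ 31. 114.] 49.8 [[264, 163], [265, 157], [299, 162], [298, 168]]
black 5.5 pxc [[240.8 190.7]] rect [ 373. -144.] [15. 32.] 21.1 [[236, 190], [239, 187], [246, 192], [243, 196]]
grey 7335.0 pxc [[303.4 162.2]] rect [ 605. -105.] [310. 614.] 64.2 [[220, 140], [399, 140], [399, 202], [220, 202]]
grey 389.5 pxc [[324.8 279.2]] rect [ 461. -505.] [57. 86.] 61.1 [[306, 288], [306, 268], [343, 270], [342, 289]]
grey 68.0 pxc [[315.1 249.7]] rect [ 478. -410.] [127.  19.] 60.6 [[309, 268], [312, 230], [319, 231], [316, 269]]
top
cab 4435.0 pxc [[379.2 165.3]] rect [ 590. -453.] [252. 165.] 46.4 [[330, 158], [366, 117], [429, 173], [393, 214]]
cab 69.0 pxc [[342.5 111.5]] rect [ 756. -348.] [70. 12.]
[... 383 characters left out ...]
[236, 224]]
black 97.5 pxc [[280.6 203.3]] rect [ 478. -134.] [ 46. 238.] 58.9 [[254, 235], [290, 172], [302, 179], [266, 242]]
black 90.0 pxc [[254.6 191.1]] rect [531. -59.] [ 14. 109.] 49.0 [[243, 203], [264, 177], [267, 180], [246, 205]]
black 53.5 pxc [[435.4 205.1]] rect [ 470. -643.] [55. 21.] 5.7 [[431, 197], [437, 196], [439, 213], [433, 214]]
grey 4475.5 pxc [[231.  142.7]] rect [650. -28.] [318. 330.] 89.7 [[200, 110], [293, 110], [293, 207], [200, 207]]
grey 3646.0 pxc [[257.1 191.2]] rect [533. -60.] [176. 251.] 49.6 [[212, 204], [260, 146], [301, 179], [253, 237]]
grey 908.0 pxc [[425.  129.6]] rect [ 715. -601.] [152. 153.] 88.7 [[394, 110], [439, 110], [439, 155], [394, 155]]
```

Run:
```python
import cv2,numpy as np
a=cv2.imread("pics/top0.png")[130:250,200:440];b=cv2.imread("pics/scene0.png")[140:290,220:400]
a=cv2.resize(a,None,fx=3.2,fy=3.2,interpolation=cv2.INTER_CUBIC)
cv2.imwrite("pics/c1.png",a)
```

```text
(no output)
```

View pics/c1.png

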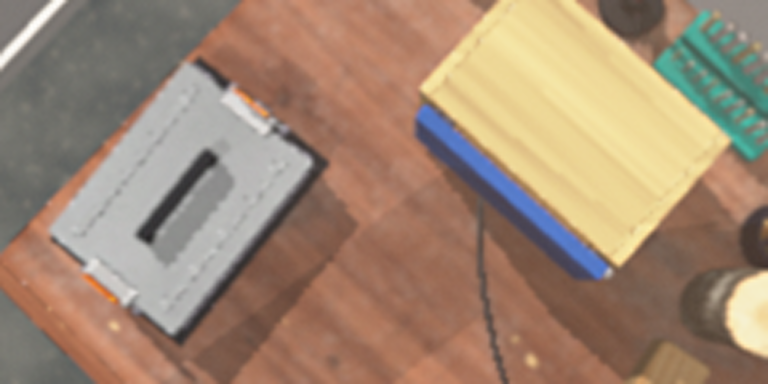

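Both views put the door's top edge at 190 mm and centred near (520,-391). The tote is near (531,-59), and its axis lies at about -41°. Next I go in front of the door with the fingers shut.

```bash
cat >> h.py <<'E'
CX=np.array([.7254,-.6884]);CY=np.array([.6884,.7254]);HG=np.array([443.,-472.])
def door(th,r,off):
    "world xy at r along door, off mm from mid-plane toward inner face"
    d=np.cos(th)*CY-np.sin(th)*CX;n=np.cos(th)*CX+np.sin(th)*CY
    return HG+r*d+off*n
E
python3 - <<'E'
from h import *
a=door(0,200,-60);print(a);goto(*a,205,2.382);goto(*a,150,2.382)
E
```

```text
[ 537.156 -285.616]
shift [-4.249e-01  1.000e-04 -1.144e-01] twist 1.068
shift [-0.4249  0.0551 -0.1143] twist 1.068
```

Call:
{"op": "play_rows", "data": {"series": [[[-0.1, 0, -0.03], 0.14, 1], [[-0.2, 0, -0.06], 0.4, 1], [[-0.3, 0, -0.085], 0.7, 1], [[-0.425, 0, -0.114], 1.068, 1], [[-0.425, 0, -0.114], 1.068, 1], [[-0.425, 0, -0.114], 1.068, 1], [[-0.425, 0, -0.114], 1.068, 1], [[-0.425, 0, -0.114], 1.068, 1], [[-0.425, 0, -0.114], 1.068, 1], [[-0.425, 0, -0.114], 1.068, 1], [[-0.425, 0.055, -0.114], 1.068, 1], [[-0.425, 0.055, -0.114], 1.068, 1], [[-0.425, 0.055, -0.114], 1.068, 1], [[-0.425, 0.055, -0.114], 1.068, 1]], "squeeze": 20}}

```text
clock: 1.5
eef_pos: [537.4, -286.9, 152.1]
eef_rot: [-1.572, 0.001, 2.381]
wrist_force: [0.5, 0.6, 0.8]
finger_gap: 0.7
```

Run:
```python
from h import *
im,p,s=snap("wrist","w0");print(s['eef_pos'],s['eef_rot'],s['wrist_force'],s['finger_gap'],s['joints'])
a=door(0,200,-16);goto(*a,150,2.382)
cv2.imwrite("pics/w0.png",im)
```

```text
[ 537.39128164 -286.90611398  152.05353899] [-1.57169639e+00  1.04506896e-03  2.38148072e+00] [0.4550791  0.58791178 0.77920913] 0.6718655269900367 [-5.50799954e-01  4.75371529e-01  1.40594071e+00  6.96851641e-04
  1.25907121e+00  1.77989451e+00]
shift [-0.0428  0.0024 -0.0007] twist -0.001
```

View pics/w0.png

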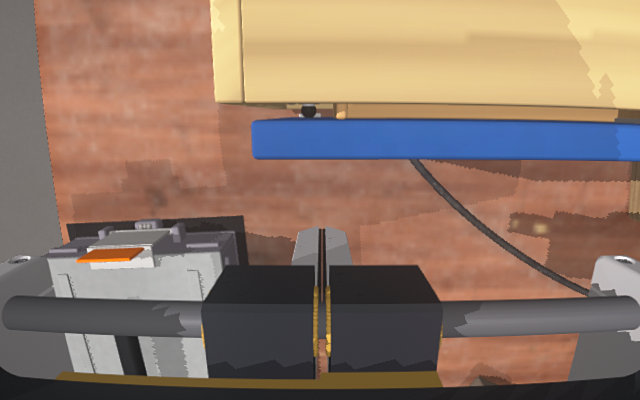

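The shut fingers stand about 43 mm in front of the door's free-edge strip. I push slowly.

Call:
{"op": "play_rows", "data": {"series": [[[-0.02, 0, 0], 0, 1], [[-0.035, 0, 0], 0, 1], [[-0.04, 0, 0], 0, 1], [[-0.042, 0, 0], 0, 1], [[-0.043, 0, 0], 0, 1], [[-0.044, 0, 0], 0, 1], [[-0.045, 0, 0], 0, 1], [[-0.046, 0, 0], 0, 1], [[-0.047, 0, 0], 0, 1], [[-0.048, 0, 0], 0, 1], [[-0.048, 0, 0], 0, 1]]}}

```text
clock: 2.65
eef_pos: [571.5, -319.2, 153.2]
eef_rot: [-1.572, 0.0, 2.382]
wrist_force: [-7.7, 5.8, 4.7]
finger_gap: 0.4
```

Call:
{"op": "play_rows", "data": {"series": [[[-0.001, 0, 0], 0, 1], [[-0.002, 0, 0], 0, 1], [[-0.003, 0, 0], 0, 1], [[-0.004, 0, 0], 0, 1], [[-0.004, 0, 0], 0, 1], [[-0.004, 0, 0], 0, 1]]}}

```text
clock: 3.25
eef_pos: [571.6, -319.4, 153.2]
eef_rot: [-1.571, -0.009, 2.382]
wrist_force: [-26.5, 19.3, 10.1]
finger_gap: 0.9
```

Call:
{"op": "play_rows", "data": {"series": [[[0.005, 0, 0], 0, 1], [[0.02, 0, 0], 0, 1], [[0.045, 0, 0], 0, 1], [[0.07, 0, 0], 0, 1], [[0.1, 0, 0], 0, 1], [[0.1, -0.09, 0], 0, 1], [[0.1, -0.09, 0], 0, 1], [[0.1, -0.09, 0], 0, 1], [[0.1, -0.09, 0], 0, 1]]}}

```text
clock: 4.15
eef_pos: [499.6, -251.0, 245.0]
eef_rot: [-1.571, -0.007, 2.382]
wrist_force: [-0.1, -0.4, -1.5]
finger_gap: 0.3
```

```bash
cat >> h.py <<'E'
def bluetop(n="top",f=None):
    im,p,s=snap(n,f);h=cv2.cvtColor(im,cv2.COLOR_BGR2HSV).astype(int)
    m=(h[...,0]>100)&(h[...,0]<125)&(h[...,1]>120)&(h[...,2]>140)
    if n=="top": m[:,440:]=0;m[:100]=0;m[330:]=0
    c=blobs(m)[0];q=cast(p,c,190)[:,:2].astype(np.float32);R=cv2.minAreaRect(q)
    print('blue',np.round(R[0]),np.round(R[1]),R[2]);b=cv2.boxPoints(R)
    # angle from hinge to centre
    v=np.array(R[0])-HG;th=np.arctan2(-v@CX,v@CY);print('theta from centre',th,'r',np.linalg.norm(v));return q,th
E
python3 - <<'E'
from h import *
q,th=bluetop("top","t1")
s=manip.read_state();print(s['eef_pos'],s['eef_rot'])
for t in (.2,.24,.27):
    a=door(t,207,8+8+8);print(t,a);goto(*a,240,2.382)
E
```

```text
blue [ 483. -400.] [166.  14.] 61.170284271240234
theta from centre 0.2520159229195082 r 82.5993828056618
[ 499.30740785 -250.81294912  243.67426285] [-1.57057084 -0.00941522  2.38167298]
0.2 [ 573.17146393 -309.25873197]
shift [-0.0938  0.0028 -0.0085] twist -0.0
0.24 [ 566.55942569 -304.18343746]
shift [-0.0855  0.0029 -0.0076] twist -0.0
0.27 [ 561.47008638 -300.55272247]
shift [-0.0794  0.0029 -0.0068] twist -0.0
```

View pics/t1.png

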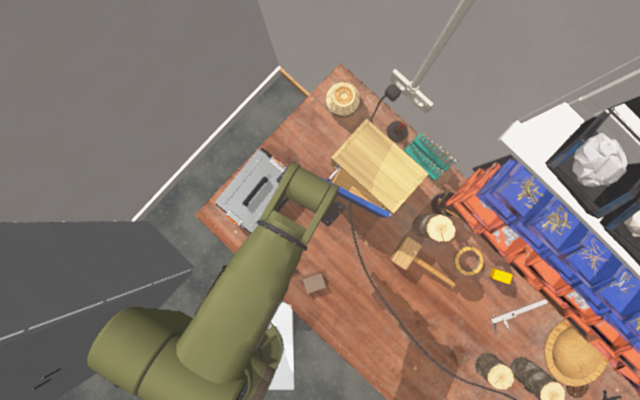

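Run:
```python
from h import *
s=manip.read_state()
goto(*door(.256,207,30),240,2.638)
# arc seq, relative to pose at that point (assume reached, z=140)
p0=door(.256,207,30)
s2=dict(s);s2['eef_pos']=np.array([*p0,140.]);s2['eef_rot']=np.array([-np.pi/2,0,2.638])
for t in np.arange(.256,1.62,.09):
    print(round(t,2),end=' ');goto(*door(t,207,16-4),140,2.382+t,s2)
```

```text
shift [-0.088   0.0028 -0.0087] twist -0.256
0.26 shift [0.018 0.    0.   ] twist 0.0
0.35 shift [ 0.0367 -0.     -0.0002] twist -0.09
0.44 shift [0.0553 0.     0.0012] twist -0.18
0.53 shift [0.0737 0.     0.0043] twist -0.27
0.62 shift [0.0917 0.     0.0091] twist -0.36
0.71 shift [0.1092 0.     0.0154] twist -0.45
0.8 shift [0.1261 0.     0.0233] twist -0.54
0.89 shift [0.1423 0.     0.0327] twist -0.63
0.98 shift [0.1575 0.     0.0435] twist -0.72
1.07 shift [0.1716 0.     0.0556] twist -0.81
1.16 shift [0.1847 0.     0.069 ] twist -0.9
1.25 shift [0.1965 0.     0.0835] twist -0.99
1.34 shift [0.2069 0.     0.0989] twist -1.08
1.43 shift [0.2159 0.     0.1153] twist -1.17
1.52 shift [0.2234 0.     0.1324] twist -1.26
1.61 shift [0.2293 0.     0.15  ] twist -1.35
```

Call:
{"op": "play_rows", "data": {"series": [[[-0.044, 0, -0.004], -0.128, 1], [[-0.088, 0, -0.0085], -0.256, 1], [[-0.088, 0, -0.0085], -0.256, 1], [[-0.088, 0, -0.0085], -0.256, 1], [[-0.088, 0, -0.0085], -0.256, 1]]}}

```text
clock: 4.7
eef_pos: [568.3, -304.8, 242.4]
eef_rot: [-1.573, -0.01, 2.637]
wrist_force: [1.4, 0.6, -0.4]
finger_gap: 0.0
```

Run:
```python
from h import *
im,p,s=snap("wrist","w1");print(s['eef_pos'],s['eef_rot'],s['wrist_force'])
```

```text
[ 568.31335354 -304.75248738  242.42814206] [-1.57297664 -0.01010843  2.63671678] [ 1.36277238  0.6055897  -0.37557114]
```

View pics/w1.png

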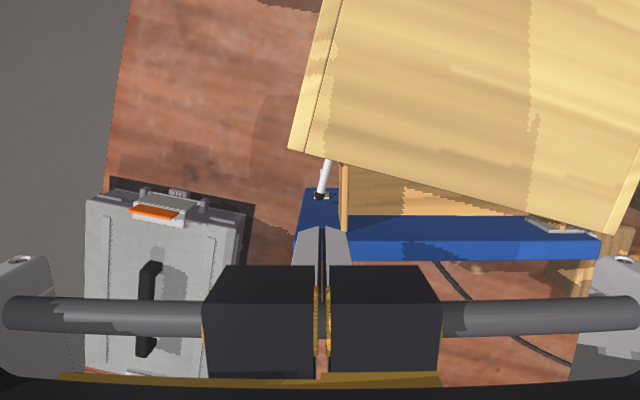

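Call:
{"op": "play_rows", "data": {"series": [[[0, 0.03, 0], 0, 1], [[0, 0.06, 0], 0, 1], [[0, 0.08, 0], 0, 1], [[0, 0.09, 0], 0, 1], [[0, 0.102, 0], 0, 1], [[0, 0.102, 0], 0, 1]]}}

```text
clock: 5.35
eef_pos: [567.3, -303.8, 140.5]
eef_rot: [-1.573, -0.01, 2.637]
wrist_force: [0.1, 0.0, 0.2]
finger_gap: 0.4
```

Call:
{"op": "play_rows", "data": {"series": [[[0.01, 0, 0], 0, 1], [[0.018, 0, 0], 0, 1], [[0.027, 0, 0], -0.045, 1], [[0.0367, 0, 0], -0.09, 1], [[0.0553, 0, 0.001], -0.18, 1], [[0.0737, 0, 0.0043], -0.27, 1], [[0.0917, 0, 0.009], -0.36, 1], [[0.109, 0, 0.0154], -0.45, 1], [[0.126, 0, 0.0233], -0.54, 1], [[0.142, 0, 0.0327], -0.63, 1], [[0.1575, 0, 0.0435], -0.72, 1], [[0.1716, 0, 0.0556], -0.81, 1], [[0.1847, 0, 0.069], -0.9, 1], [[0.1965, 0, 0.0835], -0.99, 1], [[0.2069, 0, 0.0989], -1.08, 1], [[0.2114, 0, 0.107], -1.125, 1], [[0.2159, 0, 0.1153], -1.17, 1], [[0.22, 0, 0.124], -1.215, 1], [[0.2234, 0, 0.1324], -1.26, 1], [[0.2234, 0, 0.1324], -1.26, 1]]}}

```text
clock: 7.35
eef_pos: [307.4, -312.1, 143.2]
eef_rot: [-1.58, -0.001, -2.387]
wrist_force: [-0.5, -0.1, -0.9]
finger_gap: 0.3
```

Call:
{"op": "play_rows", "data": {"series": [[[-0.02, 0, 0], 0, 1], [[-0.02, -0.04, 0], 0, 1], [[-0.02, -0.09, 0], 0, 1], [[-0.02, -0.14, 0], 0, 1], [[-0.02, -0.18, 0], 0, 1], [[-0.02, -0.18, 0], 0, 1]]}}

```text
clock: 7.95
eef_pos: [324.1, -299.9, 328.7]
eef_rot: [-1.57, -0.001, -2.388]
wrist_force: [0.8, -0.0, -0.3]
finger_gap: 0.6
```

Run:
```python
from h import *
q,th=bluetop("top")
tx=np.array([.755,-.656]);C=np.array([531,-59.])
goto(*(C+60*tx),330,-.716)
```

```text
blue [ 406. -431.] [ 16. 116.] 46.51720428466797
theta from centre 1.494901542304537 r 55.68822873671232
shift [-0.3218 -0.005   0.0263] twist -1.672
```

Call:
{"op": "play_rows", "data": {"series": [[[-0.03, 0, 0.003], -0.14, 1], [[-0.06, 0, 0.006], -0.28, 1], [[-0.09, 0, 0.009], -0.42, 1], [[-0.12, 0, 0.012], -0.56, 1], [[-0.15, 0, 0.014], -0.7, 1], [[-0.18, 0, 0.016], -0.84, 1], [[-0.21, 0, 0.018], -0.98, 1], [[-0.24, 0, 0.02], -1.12, 1], [[-0.27, 0, 0.022], -1.26, 1], [[-0.3, 0, 0.024], -1.4, 1], [[-0.322, 0, 0.026], -1.54, 1], [[-0.322, 0, 0.026], -1.672, 1], [[-0.322, 0, 0.026], -1.672, 1], [[-0.322, 0, 0.026], -1.672, 1]]}}

```text
clock: 9.4
eef_pos: [575.9, -98.0, 324.2]
eef_rot: [-1.572, 0.005, -0.72]
wrist_force: [-1.0, -0.3, 0.9]
finger_gap: 0.2
```

Run:
```python
from h import *
im,p,s=snap("wrist","w2");print(s['eef_pos'],s['eef_rot'],s['joints']);np.save("w2.npy",np.array([*p[2].ravel(),*p[3]]))
print(-p[2].T@p[3],p[2][2])
q,th=bluetop("top","t2")
```

```text
[575.93377524 -97.95004154 324.18002923] [-1.57224226  0.00496994 -0.72020237] [-2.31640407e-01  3.26195284e-01  1.21629833e+00  1.05647958e-03
  1.60416618e+00 -1.08220538e+00]
[525.17938387 -53.53962178 504.34471271] [ 0.17502856 -0.1541633  -0.97241899]
blue [ 367. -395.] [ 16. 224.] 46.840187072753906
theta from centre 1.5368189130726713 r 108.2038679043928
```

View pics/w2.png

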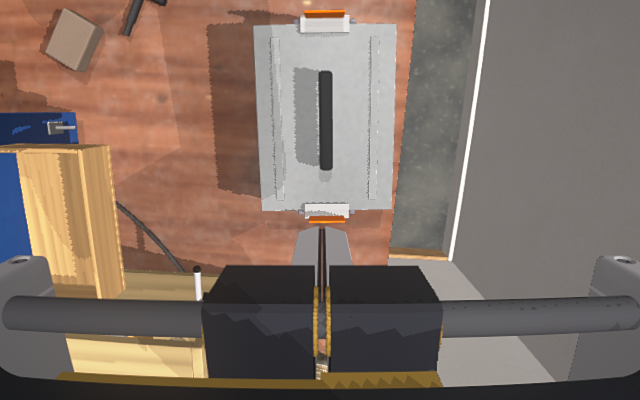

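Call:
{"op": "play_rows", "data": {"series": [[[0.0, 0, -0.04], 0, 1], [[0, 0, -0.08], 0, 1], [[0, 0, -0.1], 0, 1], [[0, 0, -0.1], 0, 1], [[0, 0, -0.1], 0, 1]]}}

```text
clock: 10.0
eef_pos: [510.0, -173.6, 325.1]
eef_rot: [-1.572, 0.004, -0.722]
wrist_force: [0.1, -0.3, -0.5]
finger_gap: 0.6
```

Run:
```python
from h import *
im2,p2,s=snap("wrist","w3")
w=np.load("w2.npy");p1=(p2[0],p2[1],w[:9].reshape(3,3),w[9:]);im1=cv2.imread("pics/w2.png")
F=[]
for im,p in((im1,p1),(im2,p2)):
    h=cv2.cvtColor(im,cv2.COLOR_BGR2HSV).astype(int);H,S,V=h[...,0],h[...,1],h[...,2]
    roi=np.zeros(H.shape,bool);roi[:225,180:640]=1
    o=[c for c in blobs((H<16)&(S>200)&(V>170)&roi,30)][:2]
    o=sorted([cv2.minAreaRect(c) for c in o],key=lambda r:r[0][1]);print([(np.round(r[0]),np.round(r[1])) for r in o])
    k=[c for c in blobs((V<75)&roi,300)];k=max(k,key=lambda c:cv2.contourArea(c)/ (cv2.minAreaRect(c)[1][0]*cv2.minAreaRect(c)[1][1]));kr=cv2.minAreaRect(k)
    print('grip',kr)
    g=[c for c in blobs((S<40)&(V>150)&roi,3000)]
    for c in g[:2]:
        gr=cv2.minAreaRect(cast(p,c,60)[:,:2].astype(np.float32));print('lid@60',gr)
    bp=cv2.boxPoints(kr);bp=bp[np.argsort(bp[:,1])];e1,e2=(bp[0]+bp[1])/2,(bp[2]+bp[3])/2
    F.append([o[0][0],o[1][0],kr[0],e1,e2])
F=np.array(F);print(F.round(1).tolist());print(tri(p1,F[0],p2,F[1]).round(1))
```

```text
[]
grip ((325.0, 120.0), (98.0, 12.0), 90.0)
lid@60 ((534.1629028320312, -55.20780944824219), (171.40467834472656, 250.32989501953125), 49.34618377685547)Traceback (most recent call last):
  File "<stdin>", line 16, in <module>
IndexError: list index out of range
```

Run:
```python
from h import *
im2,p2,s=snap("wrist","w3")
w=np.load("w2.npy");p1=(p2[0],p2[1],w[:9].reshape(3,3),w[9:]);im1=cv2.imread("pics/w2.png")
F=[]
for im,p in((im1,p1),(im2,p2)):
    h=cv2.cvtColor(im,cv2.COLOR_BGR2HSV).astype(int);H,S,V=h[...,0],h[...,1],h[...,2]
    roi=np.zeros(H.shape,bool);roi[:225,180:640]=1
    o=[c for c in blobs((H<20)&(S>190)&(V>120)&roi,25)]
    o=[cv2.minAreaRect(c) for c in o];o=[r for r in o if 30<max(r[1])<60];o.sort(key=lambda r:r[0][1]);print([(np.round(r[0]),np.round(r[1])) for r in o])
    k=[c for c in blobs((V<75)&roi,300)];k=max(k,key=lambda c:cv2.contourArea(c)/ (cv2.minAreaRect(c)[1][0]*cv2.minAreaRect(c)[1][1]));kr=cv2.minAreaRect(k)
    print('grip',kr)
    bp=cv2.boxPoints(kr);bp=bp[np.argsort(bp[:,1])];e1,e2=(bp[0]+bp[1])/2,(bp[2]+bp[3])/2
    F.append([o[0][0],o[-1][0],kr[0],e1,e2])
F=np.array(F);print(F.round(1).tolist());print(tri(p1,F[0],p2,F[1]).round(1))
```

```text
[(array([324.,  13.]), array([ 6., 39.])), (array([326., 219.]), array([ 6., 35.]))]
grip ((325.0, 120.0), (98.0, 12.0), 90.0)
[(array([412.,  14.]), array([ 6., 42.])), (array([404., 218.]), array([ 5., 37.]))]
grip ((407.2510070800781, 119.95835876464844), (16.638141632080078, 98.16264343261719), 1.3639276027679443)
[[[324.5, 13.0], [326.5, 219.0], [325.0, 120.0], [325.0, 71.0], [325.0, 169.0]], [[412.0, 14.0], [404.5, 218.5], [407.3, 120.0], [408.4, 70.9], [406.1, 169.0]]]
[[ 4.418e+02  2.360e+01  8.030e+01  4.000e-01]
 [ 6.260e+02 -1.339e+02  7.970e+01  2.000e-01]
 [ 5.321e+02 -5.440e+01  7.550e+01  0.000e+00]
 [ 4.889e+02 -1.660e+01  7.050e+01  4.000e-01]
 [ 5.763e+02 -9.310e+01  8.190e+01  5.000e-01]]
```

```bash
cat >> h.py <<'E'
TC=np.array([534.,-55.]);TX=np.array([.759,-.651]);TY=np.array([.651,.759]);TYAW=-.709
def tote(a,b=0): return TC+a*TX+b*TY
E
python3 - <<'E'
from h import *
goto(*tote(92),140,TYAW);goto(*tote(92),75,TYAW)
E
```

```text
shift [0.0328 0.1845 0.1054] twist -0.011
shift [0.0331 0.2495 0.1054] twist -0.011
```

Call:
{"op": "play_rows", "data": {"series": [[[0.033, 0.05, 0.05], -0.011, 1], [[0.033, 0.1, 0.1], -0.011, 1], [[0.033, 0.15, 0.1054], -0.011, 1], [[0.033, 0.19, 0.1054], -0.011, 1], [[0.033, 0.21, 0.1054], -0.011, 1], [[0.033, 0.23, 0.1054], -0.011, 1], [[0.033, 0.2495, 0.1054], -0.011, 1], [[0.033, 0.2495, 0.1054], -0.011, 1], [[0.04, 0.2495, 0.1054], -0.011, 1], [[0.055, 0.2495, 0.1054], -0.011, 1], [[0.07, 0.2495, 0.1054], -0.011, 1], [[0.085, 0.2495, 0.1054], -0.011, 1], [[0.098, 0.2495, 0.1054], -0.011, 1], [[0.098, 0.2495, 0.1054], -0.011, 1]]}}

```text
clock: 11.5
eef_pos: [654.1, -158.7, 76.1]
eef_rot: [-1.571, 0.002, -0.71]
wrist_force: [-0.3, -0.4, 0.2]
finger_gap: 0.3
```

Run:
```python
from h import *
s=manip.read_state();goto(*tote(157),150);goto(*tote(-92),150,TYAW);goto(*tote(-92),75,TYAW);goto(*tote(-157),75,TYAW)
```

```text
shift [-0.0018 -0.0739  0.0006] twist 0
shift [-0.2508 -0.0734  0.0004] twist -0.001
shift [-0.2507  0.0016  0.0004] twist -0.001
shift [-0.3157  0.0017  0.0004] twist -0.001
```

Call:
{"op": "play_rows", "data": {"series": [[[-0.002, -0.05, 0], 0, 1], [[-0.03, -0.075, 0], 0, 1], [[-0.08, -0.075, 0], 0, 1], [[-0.13, -0.075, 0], 0, 1], [[-0.18, -0.075, 0], 0, 1], [[-0.23, -0.075, 0], 0, 1], [[-0.251, -0.075, 0], 0, 1], [[-0.251, -0.06, 0], 0, 1], [[-0.251, -0.03, 0], 0, 1], [[-0.251, -0.01, 0], 0, 1], [[-0.251, 0.001, 0], 0, 1], [[-0.251, 0.001, 0], 0, 1], [[-0.258, 0.001, 0], 0, 1], [[-0.273, 0.001, 0], 0, 1], [[-0.288, 0.001, 0], 0, 1], [[-0.303, 0.001, 0], 0, 1], [[-0.316, 0.001, 0], 0, 1], [[-0.316, 0.001, 0], 0, 1]]}}

```text
clock: 13.3
eef_pos: [413.0, 48.3, 75.9]
eef_rot: [-1.571, 0.002, -0.708]
wrist_force: [0.1, -0.6, -0.4]
finger_gap: 0.3
```

Run:
```python
from h import *
s=manip.read_state();goto(*tote(60),330,TYAW)
```

```text
shift [ 2.185e-01 -2.547e-01  2.000e-04] twist 0.001
```

Back to the viewing place, opening the fingers on the way.

Call:
{"op": "play_rows", "data": {"series": [[[0, -0.05, 0], 0, 1], [[0, -0.1, 0], 0, 0], [[0.04, -0.15, 0], 0, 0], [[0.08, -0.2, 0], 0, 0], [[0.13, -0.25, 0], 0, 0], [[0.18, -0.254, 0], 0, 0], [[0.218, -0.254, 0], 0, 0], [[0.218, -0.254, 0], 0, 0], [[0.218, -0.254, 0], 0, 0]]}}

```text
clock: 14.2
eef_pos: [580.6, -96.1, 328.5]
eef_rot: [-1.572, 0.004, -0.71]
wrist_force: [-1.5, -0.2, -0.9]
finger_gap: 60.8
```

Run:
```python
from h import *
im,p,s=snap("wrist","w4");print(s['eef_pos'],s['eef_rot'])
g=[c for c in blobs(((lambda h:(h[...,1]<40)&(h[...,2]>150))(cv2.cvtColor(im,cv2.COLOR_BGR2HSV)))&(np.arange(400)[:,None]<225)&(np.arange(640)[None]<420),3000)]
for c in g[:2]: print('lid@60',cv2.minAreaRect(cast(p,c,60)[:,:2].astype(np.float32)))
bluetop("top")
goto(*tote(0),130,TYAW);goto(*tote(0),61,TYAW)
```

```text
[580.56813761 -96.06941881 328.48944962] [-1.57150685  0.00352314 -0.71037474]
lid@60 ((533.29443359375, -54.35841369628906), (171.33401489257812, 278.115234375), 49.3163948059082)
blue [ 367. -395.] [ 16. 224.] 46.78353500366211
theta from centre 1.5369994308255794 r 108.19860264347841
shift [-0.0588  0.1988  0.0005] twist 0.0
shift [-0.0585  0.2678  0.0005] twist 0.0
```

View pics/w4.png

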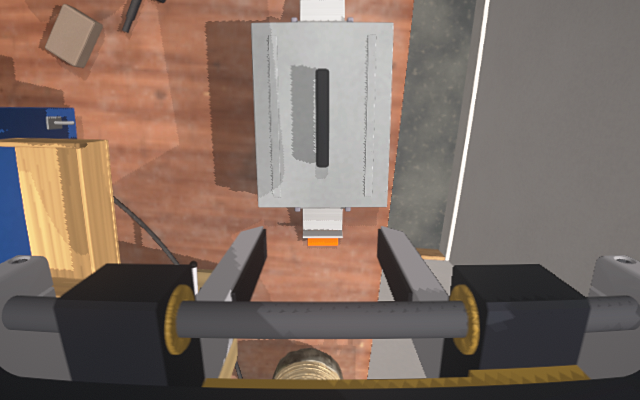

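Both clips are flipped right out and the lid sits square, centred at about (533,-55). I grip the lid.

Call:
{"op": "play_rows", "data": {"series": [[[-0.03, 0.05, 0], 0, 0], [[-0.0585, 0.1, 0], 0, 0], [[-0.0585, 0.15, 0], 0, 0], [[-0.0585, 0.2, 0], 0, 0], [[-0.0585, 0.23, 0], 0, 0], [[-0.0585, 0.25, 0], 0, 0], [[-0.0585, 0.26, 0], 0, 0], [[-0.0585, 0.264, 0], 0, 0], [[-0.0585, 0.264, 0], 0, 0.3], [[-0.0585, 0.264, 0], 0, 1], [[-0.0585, 0.264, 0], 0, 1], [[-0.0585, 0.264, 0], 0, 1], [[-0.0585, 0.264, 0], 0, 1], [[-0.0585, 0.264, 0], 0, 1], [[-0.0585, 0.264, 0], 0, 1], [[-0.0585, 0.264, 0], 0, 1]], "squeeze": 45}}

```text
clock: 15.9
eef_pos: [533.7, -55.4, 64.8]
eef_rot: [-1.571, 0.004, -0.709]
wrist_force: [0.0, 0.7, 0.0]
finger_gap: 33.6
```

Call:
{"op": "play_rows", "data": {"series": [[[0, 0, 0], 0, 1], [[0, 0, 0], 0, 1], [[0, 0, 0], 0, 1], [[0, 0, 0], 0, 1], [[0, 0, 0], 0, 1], [[0, 0, 0], 0, 1], [[0, 0, 0], 0, 1]]}}

```text
clock: 16.6
eef_pos: [533.7, -55.4, 64.8]
eef_rot: [-1.571, 0.004, -0.709]
wrist_force: [0.2, 0.3, -1.2]
finger_gap: 15.3
```

Call:
{"op": "play_rows", "data": {"series": [[[0, -0.01, 0], 0, 1], [[0, -0.025, 0], 0, 1], [[0, -0.05, 0], 0, 1], [[0, -0.08, 0], 0, 1], [[0, -0.11, 0], 0, 1], [[0, -0.14, 0], 0, 1], [[0, -0.17, 0], 0, 1], [[0, -0.19, 0], 0, 1], [[0, -0.19, 0], 0, 1]]}}

```text
clock: 17.5
eef_pos: [535.0, -55.9, 257.9]
eef_rot: [-1.569, -0.0, -0.709]
wrist_force: [0.1, -0.3, -2.4]
finger_gap: 15.3
```

Run:
```python
from h import *
s=manip.read_state();print(s['wrist_force'],s['finger_gap'])
c=HG+94*CX+113*CY;print(c);c=c-4*CX
goto(*c,254,-2.330);goto(*c,206,-2.330)
```

```text
[ 0.06615143 -0.30255181 -2.3741414 ] 15.27728461540409
[ 588.9768 -454.7394]
shift [ 0.2966  0.0035 -0.2675] twist 1.621
shift [ 0.2966  0.0515 -0.2676] twist 1.621
```

Call:
{"op": "play_rows", "data": {"series": [[[0.02, 0, -0.018], 0.1, 1], [[0.04, 0, -0.036], 0.2, 1], [[0.06, 0, -0.054], 0.31, 1], [[0.08, 0, -0.072], 0.42, 1], [[0.1, 0, -0.09], 0.53, 1], [[0.12, 0, -0.108], 0.64, 1], [[0.14, 0, -0.126], 0.75, 1], [[0.16, 0, -0.144], 0.86, 1], [[0.18, 0, -0.162], 0.97, 1], [[0.2, 0, -0.18], 1.08, 1], [[0.22, 0, -0.198], 1.19, 1], [[0.24, 0, -0.216], 1.3, 1], [[0.26, 0, -0.234], 1.41, 1], [[0.28, 0, -0.252], 1.52, 1], [[0.2966, 0, -0.2675], 1.621, 1], [[0.2966, 0, -0.2675], 1.621, 1], [[0.2966, 0.01, -0.2675], 1.621, 1], [[0.2966, 0.01, -0.2675], 1.621, 1]]}}

```text
clock: 19.3
eef_pos: [585.8, -450.9, 244.9]
eef_rot: [-1.574, 0.002, -2.328]
wrist_force: [0.2, 0.1, -3.3]
finger_gap: 15.8
```

Call:
{"op": "play_rows", "data": {"series": [[[0, 0.015, 0], 0, 1], [[0, 0.025, 0], 0, 1], [[0, 0.031, 0], 0, 1], [[0, 0.034, 0], 0, 1], [[0, 0.037, 0], 0, 1], [[0, 0.039, 0], 0, 1], [[0, 0.041, 0], 0, 1], [[0, 0.041, 0], 0, 1]]}}

```text
clock: 20.1
eef_pos: [585.9, -450.8, 204.9]
eef_rot: [-1.573, 0.002, -2.328]
wrist_force: [-1.4, 1.8, 3.2]
finger_gap: 15.5
```

Call:
{"op": "play_rows", "data": {"series": [[[0, 0.0, 0], 0, 0.6], [[0, 0, 0], 0, 0.5], [[0, 0, 0], 0, 0.5], [[0, 0, 0], 0, 0.5], [[0, 0, 0], 0, 0.5], [[0, -0.02, 0], 0, 0.5], [[0, -0.06, 0], 0, 0.5], [[0, -0.11, 0], 0, 0.5], [[0, -0.13, 0], 0, 0.5]]}}

```text
clock: 21.0
eef_pos: [586.0, -451.2, 340.7]
eef_rot: [-1.566, 0.002, -2.328]
wrist_force: [-0.2, 0.1, 0.5]
finger_gap: 47.0
```

Run:
```python
from h import *
goto(*tote(60),340,TYAW);s=manip.read_state();print(s['finger_gap'])
```

```text
shift [-2.552e-01  1.000e-04 -2.499e-01] twist -1.619
47.03154410345226
```

Call:
{"op": "play_rows", "data": {"series": [[[-0.02, 0, -0.02], -0.14, 0.5], [[-0.04, 0, -0.04], -0.28, 0.5], [[-0.065, 0, -0.065], -0.42, 0.5], [[-0.09, 0, -0.09], -0.56, 0.5], [[-0.115, 0, -0.115], -0.7, 0.5], [[-0.14, 0, -0.14], -0.84, 0.5], [[-0.165, 0, -0.165], -0.98, 0.5], [[-0.19, 0, -0.19], -1.12, 0.5], [[-0.215, 0, -0.215], -1.26, 0.5], [[-0.24, 0, -0.235], -1.4, 0.5], [[-0.255, 0, -0.25], -1.54, 0.5], [[-0.255, 0, -0.25], -1.619, 0.5], [[-0.255, 0, -0.25], -1.619, 0.5], [[-0.255, 0, -0.25], -1.619, 0.5]]}}

```text
clock: 22.4
eef_pos: [579.3, -94.4, 340.1]
eef_rot: [-1.569, -0.005, -0.712]
wrist_force: [1.3, -0.3, -0.0]
finger_gap: 47.0
```

Run:
```python
from h import *
im,p,s=snap("wrist","w5");print(s['eef_pos'],s['eef_rot'],s['finger_gap'])
np.save("w5.npy",np.array([*p[2].ravel(),*p[3]]))
t=bluetop("top","t3")
```

```text
[579.28518506 -94.3801275  340.11305218] [-1.56874086 -0.00477207 -0.71151497] 46.97499709448813
blue [ 367. -394.] [ 17. 223.] 46.91941452026367
theta from centre 1.5366883870885184 r 108.925221494462
```

View pics/w5.png

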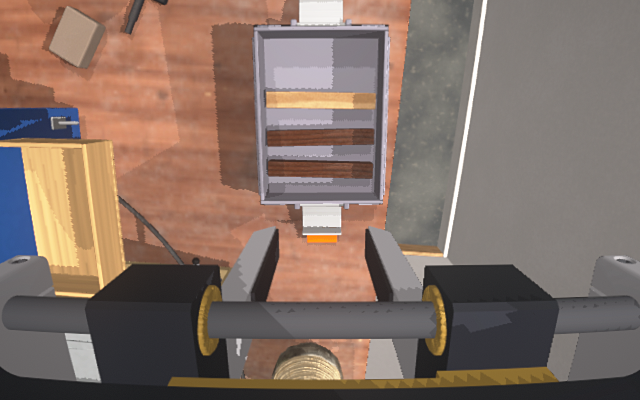

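Three blanks lie in the tote: light at (320,100), dark at (319,137) and dark at (319,168). I take a second view so I can triangulate.

Call:
{"op": "play_rows", "data": {"series": [[[0.0, 0, -0.04], 0, 0.5], [[0, 0, -0.08], 0, 0.5], [[0, 0, -0.1], 0, 0.5], [[0, 0, -0.1], 0, 0.5], [[0, 0, -0.1], 0, 0.5]]}}

```text
clock: 23.0
eef_pos: [514.1, -170.6, 340.0]
eef_rot: [-1.569, -0.005, -0.713]
wrist_force: [0.7, 0.1, -1.1]
finger_gap: 47.0
```

Run:
```python
from h import *
im2,p2,s=snap("wrist","w6")
w=np.load("w5.npy");p1=(p2[0],p2[1],w[:9].reshape(3,3),w[9:]);im1=cv2.imread("pics/w5.png")
R=[]
for im,p in((im1,p1),(im2,p2)):
    h=cv2.cvtColor(im,cv2.COLOR_BGR2HSV).astype(int);H,S,V=h[...,0],h[...,1],h[...,2]
    poly=np.int32(proj(p,[[*tote(a,b),27] for a,b in((-108,-78),(108,-78),(108,78),(-108,78))]));roi=cv2.fillPoly(np.zeros(H.shape,np.uint8),[poly],1)>0
    rs=[]
    for c in blobs((S>70)&roi,300):
        q=cast(p,c,27)[:,:2].astype(np.float32);r=cv2.minAreaRect(q);pr=cv2.minAreaRect(c)
        d=np.array(r[0])-TC;rs.append((pr[0],d@TX,d@TY))
        print(np.round(pr[0],1),np.round(pr[1],1),'world@27',np.round(r[0],1),np.round(r[1],1),round(r[2],1),'tote',(d@TX).round(1),(d@TY).round(1),im[int(pr[0][1]),int(pr[0][0])])
    rs.sort(key=lambda r:r[0][1]);R.append([r[0] for r in rs])
print(tri(p1,R[0],p2,R[1]).round(1))
```

```text
[320.5  99.9] [109.1  16.5] world@27 [514.6 -39.5] [149.6  22.1] 48.5 tote -24.8 -0.9 [118 176 231]
[319.9 168.6] [104.2  16.2] world@27 [ 586.2 -102.2] [148.7  23.3] 47.9 tote 70.3 -1.9 [ 56  75 122]
[320. 137.] [ 15.5 106.3] world@27 [552.2 -73.1] [148.9  21.5] 50.3 tote 25.6 -1.9 [ 55  71 112]
[393.   99.7] [108.3  16.6] world@27 [514.6 -39.4] [150.2  22.1] 48.6 tote -24.9 -0.8 [119 175 229]
[389.9 168.5] [104.   16.1] world@27 [ 586.3 -102.3] [149.7  23.3] 47.7 tote 70.5 -1.8 [ 54  73 117]
[391.5 136.7] [ 15.6 105.3] world@27 [552.7 -72.4] [148.8  21.7] 50.4 tote 25.5 -1.1 [ 54  72 116]
[[ 5.144e+02 -3.950e+01  2.380e+01  1.000e-01]
 [ 5.523e+02 -7.290e+01  2.690e+01  1.000e-01]
 [ 5.862e+02 -1.024e+02  2.610e+01  2.000e-01]]
```

Tops triangulate at 24–27 mm, as expected. Before picking I look at the bin from above.

Run:
```python
from h import *
goto(461,-397,340,-.75)
```

```text
shift [ 1.079e-01 -2.000e-04 -2.066e-01] twist 0.038
```

Call:
{"op": "play_rows", "data": {"series": [[[0.02, 0, -0.04], 0, 0.66], [[0.045, 0, -0.08], 0, 0.66], [[0.065, 0, -0.12], 0.02, 0.66], [[0.085, 0, -0.16], 0.03, 0.66], [[0.108, 0, -0.206], 0.038, 0.66], [[0.108, 0, -0.206], 0.038, 0.66], [[0.108, 0, -0.206], 0.038, 0.66], [[0.108, 0, -0.206], 0.038, 0.66]]}}

```text
clock: 23.85
eef_pos: [462.4, -395.4, 339.8]
eef_rot: [-1.568, -0.004, -0.749]
wrist_force: [0.2, 0.2, 0.5]
finger_gap: 32.2
```

Run:
```python
from h import *
im,p,s=snap("wrist","w7");print(s['eef_pos'],s['eef_rot'])
np.save("w7.npy",np.array([*p[2].ravel(),*p[3]]))
d=np.array([-.7296,.6839]);n=np.array([.6839,.7296]);B=np.array([418,-356.])
for z in(128,173):print(z,proj(p,[[*(B+a*d+b*n),z] for a,b in((83,55),(83,-55),(-83,-55),(-83,55))]).round().tolist())
```

```text
[ 462.37520849 -395.43669139  339.80190606] [-1.56822635 -0.00435937 -0.74892188]
128 [[372.0, 41.0], [268.0, 41.0], [272.0, 194.0], [367.0, 194.0]]
173 [[379.0, 32.0], [261.0, 31.0], [266.0, 204.0], [373.0, 205.0]]
```

View pics/w7.png

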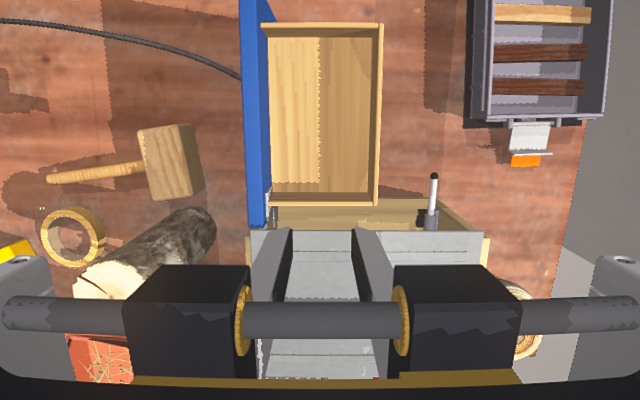

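Run:
```python
from h import *
im=cv2.imread("pics/w7.png").astype(int)
for x in(290,350):print('col',x,[(y,im[y,x].tolist()) for y in list(range(18,44))])
for x in(290,350):print('col',x,[(y,im[y,x].tolist()) for y in list(range(188,212))])
for y in(60,160):print('row',y,[(x,im[y,x].tolist()) for x in list(range(236,276,2))+list(range(364,390))])
```

```text
col 290 [(18, [97, 125, 188]), (19, [96, 122, 184]), (20, [92, 118, 181]), (21, [92, 118, 178]), (22, [106, 153, 208]), (23, [125, 192, 237]), (24, [132, 202, 243]), (25, [134, 202, 245]), (26, [123, 188, 237]), (27, [101, 151, 196]), (28, [69, 99, 128]), (29, [64, 91, 119]), (30, [67, 97, 126]), (31, [65, 93, 122]), (32, [64, 93, 118]), (33, [67, 97, 125]), (34, [67, 97, 125]), (35, [68, 96, 126]), (36, [75, 110, 143]), (37, [109, 163, 215]), (38, [136, 207, 248]), (39, [135, 205, 245]), (40, [133, 202, 243]), (41, [130, 197, 240]), (42, [127, 192, 236]), (43, [126, 191, 235])]
col 350 [(18, [111, 141, 204]), (19, [109, 138, 201]), (20, [108, 135, 198]), (21, [105, 132, 196]), (22, [120, 173, 228]), (23, [133, 204, 243]), (24, [134, 206, 244]), (25, [136, 206, 246]), (26, [126, 193, 239]), (27, [103, 155, 202]), (28, [67, 100, 131]), (29, [61, 93, 121]), (30, [66, 97, 126]), (31, [67, 99, 128]), (32, [63, 93, 121]), (33, [55, 82, 107]), (34, [56, 85, 110]), (35, [60, 87, 112]), (36, [59, 88, 115]), (37, [79, 118, 154]), (38, [97, 147, 191]), (39, [97, 148, 191]), (40, [97, 146, 190]
[... 2641 characters left out ...]
 66]), (268, [152, 92, 64]), (270, [136, 106, 113]), (272, [150, 227, 255]), (274, [141, 215, 248]), (364, [96, 143, 186]), (365, [97, 145, 188]), (366, [98, 148, 192]), (367, [99, 148, 193]), (368, [80, 120, 154]), (369, [61, 88, 114]), (370, [62, 90, 118]), (371, [60, 89, 115]), (372, [59, 88, 114]), (373, [56, 85, 109]), (374, [68, 102, 132]), (375, [109, 164, 216]), (376, [131, 199, 244]), (377, [137, 210, 248]), (378, [143, 219, 255]), (379, [108, 144, 200]), (380, [95, 114, 165]), (381, [98, 118, 167]), (382, [97, 119, 169]), (383, [96, 118, 168]), (384, [97, 118, 168]), (385, [97, 118, 167]), (386, [96, 117, 167]), (387, [97, 120, 170]), (388, [100, 122, 171]), (389, [104, 127, 173])]
```

The bin floor edges match the forecast except about 3 mm along the door. I set the bin centre at (415.2,-354.1), with the axis at 136.85°.

```bash
cat >> h.py <<'E'
BD=np.array([-.7296,.6839]);BN=np.array([.6839,.7296]);BC=np.array([415.2,-354.1])
def binp(x,y=0): return BC+x*BN+y*BD
E
python3 - <<'E'
from h import *
goto(586.2,-102.3,230,np.radians(-132.2))
E
```

```text
shift [-0.1092  0.1103  0.2987] twist 1.559
```

Call:
{"op": "play_rows", "data": {"series": [[[0, 0, 0.03], 0.1, 0.66], [[-0.015, 0, 0.06], 0.22, 0.66], [[-0.03, 0, 0.09], 0.36, 0.66], [[-0.045, 0, 0.12], 0.5, 0.66], [[-0.06, 0.01, 0.15], 0.64, 0.66], [[-0.075, 0.03, 0.18], 0.78, 0.66], [[-0.09, 0.05, 0.21], 0.92, 0.66], [[-0.1, 0.07, 0.24], 1.06, 0.66], [[-0.109, 0.09, 0.27], 1.2, 0.66], [[-0.109, 0.11, 0.2987], 1.34, 0.66], [[-0.109, 0.11, 0.2987], 1.48, 0.66], [[-0.109, 0.11, 0.2987], 1.559, 0.66], [[-0.109, 0.11, 0.2987], 1.559, 0.66], [[-0.109, 0.11, 0.2987], 1.559, 0.66]]}}

```text
clock: 25.3
eef_pos: [586.4, -101.5, 230.7]
eef_rot: [-1.565, 0.003, -2.304]
wrist_force: [-0.5, 0.4, -0.1]
finger_gap: 31.9
```

Run:
```python
from h import *
goto(586.2,-102.3,9,np.radians(-132.2))
```

```text
shift [ 0.0013  0.2217 -0.0008] twist 0.004
```

Call:
{"op": "play_rows", "data": {"series": [[[0.001, 0.04, 0], 0.004, 0.66], [[0.001, 0.08, 0], 0.004, 0.66], [[0.001, 0.12, 0], 0.004, 0.66], [[0.001, 0.15, 0], 0.004, 0.66], [[0.001, 0.175, -0.0005], 0.004, 0.66], [[0.001, 0.195, -0.0005], 0.004, 0.66], [[0.001, 0.21, -0.0008], 0.004, 0.66], [[0.001, 0.218, -0.0008], 0.004, 0.66], [[0.001, 0.221, -0.0008], 0.004, 0.66], [[0.001, 0.221, -0.0008], 0.004, 1], [[0.001, 0.221, -0.0008], 0.004, 1], [[0.001, 0.221, -0.0008], 0.004, 1], [[0.001, 0.221, -0.0008], 0.004, 1], [[0.001, 0.221, -0.0008], 0.004, 1], [[0.001, 0.221, -0.0008], 0.004, 1]], "squeeze": 40}}

```text
clock: 26.8
eef_pos: [586.9, -102.1, 10.5]
eef_rot: [-1.564, 0.003, -2.308]
wrist_force: [-0.6, 0.6, 6.8]
finger_gap: 21.5
```

Call:
{"op": "play_rows", "data": {"series": [[[0, -0.02, 0], 0, 1], [[0, -0.05, 0], 0, 1], [[0, -0.09, 0], 0, 1], [[0, -0.13, 0], 0, 1], [[0, -0.17, 0], 0, 1], [[0, -0.21, 0], 0, 1], [[0, -0.23, 0], 0, 1], [[0, -0.23, 0], 0, 1]]}}

```text
clock: 27.6
eef_pos: [586.0, -101.9, 243.5]
eef_rot: [-1.56, 0.006, -2.308]
wrist_force: [-0.4, -0.8, -3.1]
finger_gap: 21.8
```

Run:
```python
from h import *
s=manip.read_state();print(s['wrist_force'],s['finger_gap'])
goto(*binp(-27),235,np.radians(-43.15))
```

```text
[-0.41314278 -0.75302448 -3.07111895] 21.809239513269247
shift [0.3286 0.007  0.0424] twist -1.555
```

Call:
{"op": "play_rows", "data": {"series": [[[0.025, 0, 0.003], -0.12, 1], [[0.05, 0, 0.006], -0.25, 1], [[0.075, 0, 0.01], -0.38, 1], [[0.1, 0, 0.013], -0.5, 1], [[0.125, 0, 0.016], -0.62, 1], [[0.15, 0, 0.019], -0.74, 1], [[0.175, 0, 0.022], -0.86, 1], [[0.2, 0, 0.025], -0.98, 1], [[0.225, 0, 0.028], -1.1, 1], [[0.25, 0, 0.032], -1.22, 1], [[0.275, 0, 0.036], -1.34, 1], [[0.3, 0, 0.04], -1.45, 1], [[0.3286, 0, 0.0424], -1.555, 1], [[0.3286, 0, 0.0424], -1.555, 1], [[0.3286, 0, 0.0424], -1.555, 1]]}}

```text
clock: 29.1
eef_pos: [396.2, -373.6, 240.5]
eef_rot: [-1.564, -0.009, -0.755]
wrist_force: [1.7, -0.2, -1.3]
finger_gap: 21.8
```

Run:
```python
from h import *
im,p,s=snap("wrist","w8");print(s['eef_rot'],s['finger_gap'])
goto(*binp(-27),136,np.radians(-43.15))
```

```text
[-1.56440878 -0.00852876 -0.75543723] 21.839054376401368
shift [-0.0005  0.1048 -0.001 ] twist -0.001
```

View pics/w8.png

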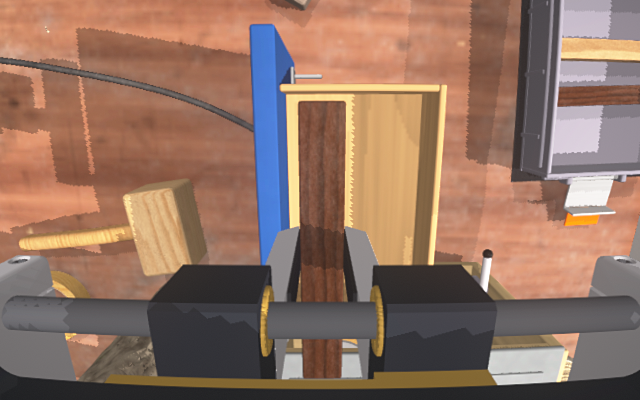

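Run:
```python
from h import *
p=P("wrist");s=manip.read_state();c=s['eef_pos'][:2];w=s['eef_rot'][2];t=np.array([np.cos(w),np.sin(w)])
for e in(70,75,80):
  for z in(236,258): print(e,z,proj(p,[*(c-e*t),z]).round())
```

```text
70 236 [[322. 110.]]
70 258 [[322. 110.]]
75 236 [[322. 100.]]
75 258 [[322.  99.]]
80 236 [[322.  90.]]
80 258 [[322.  87.]]
```

Call:
{"op": "play_rows", "data": {"series": [[[0, 0.03, 0], 0, 1], [[0, 0.055, -0.001], 0, 1], [[0, 0.075, -0.001], 0, 1], [[0, 0.09, -0.001], 0, 1], [[0, 0.1, -0.001], 0, 1], [[0, 0.106, -0.001], 0, 1], [[0, 0.106, -0.001], 0, 1]]}}

```text
clock: 29.85
eef_pos: [397.3, -373.7, 134.6]
eef_rot: [-1.564, -0.009, -0.754]
wrist_force: [0.8, 0.6, 0.0]
finger_gap: 21.7
```

Call:
{"op": "play_rows", "data": {"series": [[[0, 0, 0], 0, 0.7], [[0, 0, 0], 0, 0.7], [[0, 0, 0], 0, 0.69], [[0, 0, 0], 0, 0.69], [[0, -0.02, 0], 0, 0.69], [[0, -0.05, 0], 0, 0.69], [[0, -0.09, 0], 0, 0.68], [[0, -0.11, 0], 0, 0.66], [[0, -0.11, 0], 0, 0.66]]}}

```text
clock: 30.75
eef_pos: [396.8, -374.3, 247.8]
eef_rot: [-1.565, -0.014, -0.755]
wrist_force: [0.5, -0.6, -0.4]
finger_gap: 31.6
```

Run:
```python
from h import *
bluetop("top")
goto(514.5,-39.5,235,np.radians(-131.5))
```

```text
blue [ 319. -351.] [17. 50.] 50.394439697265625
theta from centre 1.5543778063931921 r 173.49777775087514
shift [-0.1431  0.011   0.3244] twist 1.541
```

Call:
{"op": "play_rows", "data": {"series": [[[-0.01, 0, 0.025], 0.12, 0.66], [[-0.022, 0, 0.05], 0.25, 0.66], [[-0.033, 0, 0.075], 0.38, 0.66], [[-0.044, 0, 0.1], 0.5, 0.66], [[-0.055, 0, 0.125], 0.62, 0.66], [[-0.066, 0, 0.15], 0.74, 0.66], [[-0.077, 0, 0.175], 0.86, 0.66], [[-0.088, 0, 0.2], 0.98, 0.66], [[-0.1, 0, 0.225], 1.1, 0.66], [[-0.11, 0, 0.25], 1.22, 0.66], [[-0.12, 0, 0.275], 1.34, 0.66], [[-0.133, 0, 0.3], 1.45, 0.66], [[-0.143, 0, 0.324], 1.541, 0.66], [[-0.143, 0, 0.324], 1.541, 0.66], [[-0.143, 0, 0.324], 1.541, 0.66]]}}

```text
clock: 32.3
eef_pos: [513.7, -39.8, 244.7]
eef_rot: [-1.561, 0.005, -2.293]
wrist_force: [0.3, 0.8, 0.7]
finger_gap: 31.9
```

Run:
```python
from h import *
goto(514.5,-39.5,10,np.radians(-131.5))
```

```text
shift [ 0.0004  0.2347 -0.0018] twist 0.002
```

Call:
{"op": "play_rows", "data": {"series": [[[0, 0.04, 0], 0, 0.66], [[0, 0.08, 0], 0, 0.66], [[0, 0.12, 0], 0, 0.66], [[0, 0.16, -0.001], 0, 0.66], [[0, 0.19, -0.001], 0, 0.66], [[0, 0.21, -0.0018], 0, 0.66], [[0, 0.225, -0.0018], 0, 0.66], [[0, 0.232, -0.0018], 0, 0.66], [[0, 0.234, -0.0018], 0, 0.66], [[0, 0.234, -0.0018], 0, 1], [[0, 0.234, -0.0018], 0, 1], [[0, 0.234, -0.0018], 0, 1], [[0, 0.234, -0.0018], 0, 1], [[0, 0.234, -0.0018], 0, 1], [[0, 0.234, -0.0018], 0, 1]]}}

```text
clock: 33.8
eef_pos: [515.1, -39.3, 11.4]
eef_rot: [-1.56, 0.005, -2.293]
wrist_force: [-1.8, -1.2, 7.4]
finger_gap: 21.2
```

Call:
{"op": "play_rows", "data": {"series": [[[0, -0.02, 0], 0, 1], [[0, -0.05, 0], 0, 1], [[0, -0.09, 0], 0, 1], [[0, -0.13, 0], 0, 1], [[0, -0.17, 0], 0, 1], [[0, -0.21, 0], 0, 1], [[0, -0.23, 0], 0, 1], [[0, -0.23, 0], 0, 1]]}}

```text
clock: 34.6
eef_pos: [513.4, -38.7, 244.1]
eef_rot: [-1.556, 0.008, -2.293]
wrist_force: [0.2, -0.0, -1.0]
finger_gap: 21.6
```

Run:
```python
from h import *
s=manip.read_state();print(s['wrist_force'],s['finger_gap'])
goto(*binp(27),237,np.radians(-43.15))
```

```text
[ 0.20387237 -0.01382849 -1.04006709] 21.61781207604267
shift [0.2747 0.0069 0.1355] twist -1.539
```

Call:
{"op": "play_rows", "data": {"series": [[[0.02, 0, 0.01], -0.12, 1], [[0.04, 0, 0.02], -0.25, 1], [[0.06, 0, 0.03], -0.38, 1], [[0.08, 0, 0.04], -0.5, 1], [[0.1, 0, 0.05], -0.62, 1], [[0.12, 0, 0.06], -0.74, 1], [[0.145, 0, 0.072], -0.86, 1], [[0.17, 0, 0.084], -0.98, 1], [[0.195, 0, 0.096], -1.1, 1], [[0.215, 0, 0.106], -1.22, 1], [[0.235, 0, 0.116], -1.34, 1], [[0.255, 0, 0.126], -1.45, 1], [[0.2747, 0, 0.1355], -1.539, 1], [[0.2747, 0, 0.1355], -1.539, 1], [[0.2747, 0, 0.1355], -1.539, 1]]}}

```text
clock: 36.1
eef_pos: [433.3, -334.0, 242.5]
eef_rot: [-1.562, -0.012, -0.756]
wrist_force: [0.1, 0.2, -1.0]
finger_gap: 21.8
```

Run:
```python
from h import *
im,p,s=snap("wrist","w9");print(s['finger_gap'])
c=s['eef_pos'][:2];w=s['eef_rot'][2];t=np.array([np.cos(w),np.sin(w)])
print(proj(p,[*(c-75*t),s['eef_pos'][2]+15]),[im[y,322].tolist() for y in range(84,120,2)])
goto(*binp(27),135.5,np.radians(-43.15))
```

```text
21.777401598717812
[[322.32288939  98.72144023]] [[136, 206, 246], [148, 223, 251], [147, 223, 252], [102, 154, 203], [74, 108, 142], [116, 174, 225], [114, 171, 221], [115, 172, 222], [100, 145, 192], [99, 150, 204], [103, 158, 217], [112, 170, 228], [115, 173, 228], [111, 166, 223], [107, 160, 218], [107, 161, 219], [117, 171, 229], [109, 164, 221]]
shift [-0.0008  0.1074 -0.0013] twist -0.002
```

View pics/w9.png

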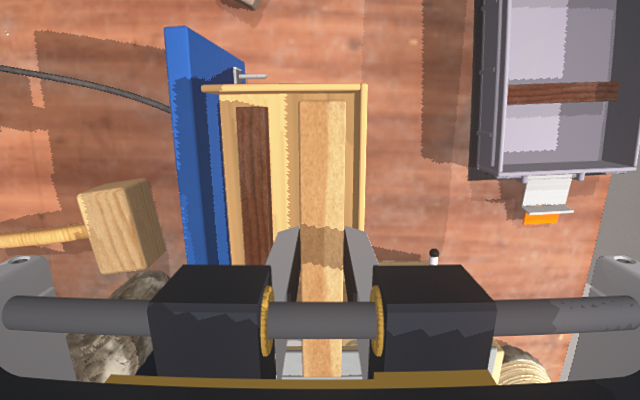

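The first blank lies flat in the bin and the held one is aligned and centred. I lower it at +27 mm.

Call:
{"op": "play_rows", "data": {"series": [[[-0.001, 0.03, 0], 0, 1], [[-0.001, 0.055, -0.001], 0, 1], [[-0.001, 0.075, -0.001], 0, 1], [[-0.001, 0.09, -0.001], 0, 1], [[-0.001, 0.1, -0.001], 0, 1], [[-0.001, 0.107, -0.001], 0, 1], [[-0.001, 0.107, -0.001], 0, 1]]}}

```text
clock: 36.85
eef_pos: [433.8, -333.6, 135.6]
eef_rot: [-1.562, -0.012, -0.755]
wrist_force: [-0.1, 0.6, -1.4]
finger_gap: 21.6
```

Call:
{"op": "play_rows", "data": {"series": [[[0, 0, 0], 0, 0.7], [[0, 0, 0], 0, 0.7], [[0, 0, 0], 0, 0.69], [[0, 0, 0], 0, 0.69], [[0, -0.02, 0], 0, 0.69], [[0, -0.05, 0], 0, 0.69], [[0, -0.09, 0], 0, 0.68], [[0, -0.11, 0], 0, 0.66], [[0, -0.11, 0], 0, 0.66]]}}

```text
clock: 37.75
eef_pos: [432.9, -334.0, 248.7]
eef_rot: [-1.562, -0.017, -0.756]
wrist_force: [-0.5, 0.5, 0.7]
finger_gap: 32.1
```

Run:
```python
from h import *
goto(552.4,-72.8,238,np.radians(-129.65))
```

```text
shift [-0.0923  0.0115  0.272 ] twist 1.507
```

Call:
{"op": "play_rows", "data": {"series": [[[-0.007, 0, 0.02], 0.12, 0.66], [[-0.014, 0, 0.04], 0.25, 0.66], [[-0.021, 0, 0.06], 0.38, 0.66], [[-0.028, 0, 0.082], 0.5, 0.66], [[-0.035, 0, 0.105], 0.62, 0.66], [[-0.043, 0, 0.127], 0.74, 0.66], [[-0.05, 0, 0.15], 0.86, 0.66], [[-0.058, 0, 0.172], 0.98, 0.66], [[-0.066, 0, 0.195], 1.1, 0.66], [[-0.074, 0, 0.215], 1.22, 0.66], [[-0.081, 0, 0.238], 1.34, 0.66], [[-0.088, 0, 0.258], 1.43, 0.66], [[-0.0923, 0, 0.272], 1.507, 0.66], [[-0.0923, 0, 0.272], 1.507, 0.66], [[-0.0923, 0, 0.272], 1.507, 0.66]]}}

```text
clock: 39.25
eef_pos: [551.8, -72.9, 248.7]
eef_rot: [-1.554, 0.007, -2.26]
wrist_force: [-0.3, -0.8, 1.0]
finger_gap: 31.7
```

Run:
```python
from h import *
im,p,s=snap("wrist","w10")
h=cv2.cvtColor(im,cv2.COLOR_BGR2HSV).astype(int)
poly=np.int32(proj(p,[[*tote(a,b),27] for a,b in((-100,-76),(100,-76),(100,76),(-100,76))]));roi=cv2.fillPoly(np.zeros(h.shape[:2],np.uint8),[poly],1)>0
roi[225:]=0
for c in blobs((h[...,1]>70)&(h[...,2]<170)&roi,200):
    r=cv2.minAreaRect(cast(p,c,27)[:,:2].astype(np.float32));print(r)
    b=cv2.boxPoints(r);print(b.round(1).tolist())
goto(552.4,-72.8,20,np.radians(-129.65))
```

```text
((557.1616821289062, -67.95891571044922), (133.67677307128906, 20.493093490600586), 50.232276916503906)
[[506.5, -112.80000305175781], [522.2999877929688, -125.9000015258789], [607.7999877929688, -23.100000381469727], [592.0, -10.0]]
shift [ 0.0009  0.2289 -0.0038] twist 0.002
```

Call:
{"op": "play_rows", "data": {"series": [[[0.001, 0.04, 0], 0, 0.66], [[0.001, 0.08, -0.001], 0, 0.66], [[0.001, 0.12, -0.002], 0, 0.66], [[0.001, 0.16, -0.003], 0, 0.66], [[0.001, 0.19, -0.0035], 0, 0.66], [[0.001, 0.21, -0.0038], 0, 0.66], [[0.001, 0.225, -0.0038], 0, 0.66], [[0.001, 0.23, -0.0038], 0, 0.66], [[0.001, 0.232, -0.0038], 0, 0.66], [[0.001, 0.232, -0.0038], 0, 1], [[0.001, 0.232, -0.0038], 0, 1], [[0.001, 0.232, -0.0038], 0, 1], [[0.001, 0.232, -0.0038], 0, 1], [[0.001, 0.232, -0.0038], 0, 1], [[0.001, 0.232, -0.0038], 0, 1]]}}

```text
clock: 40.8
eef_pos: [552.9, -73.1, 17.8]
eef_rot: [-1.552, 0.008, -2.26]
wrist_force: [-1.0, -1.5, 6.7]
finger_gap: 21.5
```

Call:
{"op": "play_rows", "data": {"series": [[[0, -0.02, 0], 0, 1], [[0, -0.05, 0], 0, 1], [[0, -0.09, 0], 0, 1], [[0, -0.13, 0], 0, 1], [[0, -0.17, 0], 0, 1], [[0, -0.21, 0], 0, 1], [[0, -0.23, 0], 0, 1], [[0, -0.23, 0], 0, 1]]}}

```text
clock: 41.6
eef_pos: [549.2, -71.8, 250.7]
eef_rot: [-1.548, 0.01, -2.26]
wrist_force: [-0.0, -0.2, -1.2]
finger_gap: 21.3
```

Run:
```python
from h import *
s=manip.read_state();print(s['wrist_force'],s['finger_gap'])
goto(*binp(0),248,np.radians(-43.15))
```

```text
[-0.00729863 -0.19838935 -1.22978801] 21.34131016910368
shift [0.3031 0.0014 0.0762] twist -1.507
```

Call:
{"op": "play_rows", "data": {"series": [[[0.024, 0, 0.006], -0.12, 1], [[0.048, 0, 0.012], -0.25, 1], [[0.072, 0, 0.018], -0.38, 1], [[0.096, 0, 0.024], -0.5, 1], [[0.12, 0, 0.03], -0.62, 1], [[0.144, 0, 0.036], -0.74, 1], [[0.168, 0, 0.042], -0.86, 1], [[0.192, 0, 0.048], -0.98, 1], [[0.216, 0, 0.054], -1.1, 1], [[0.24, 0, 0.06], -1.22, 1], [[0.264, 0, 0.066], -1.34, 1], [[0.285, 0, 0.072], -1.43, 1], [[0.303, 0, 0.0762], -1.507, 1], [[0.303, 0, 0.0762], -1.507, 1], [[0.303, 0, 0.0762], -1.507, 1]]}}

```text
clock: 43.1
eef_pos: [415.1, -353.6, 248.2]
eef_rot: [-1.559, -0.021, -0.756]
wrist_force: [0.1, 0.1, -0.3]
finger_gap: 21.7
```

Run:
```python
from h import *
im,p,s=snap("wrist","w11");print(s['finger_gap'],s['eef_rot'])
c=s['eef_pos'][:2];w=s['eef_rot'][2];t=np.array([np.cos(w),np.sin(w)])
print(proj(p,[*(c-75*t),s['eef_pos'][2]+9]))
goto(*binp(0),153,np.radians(-43.15))
```

```text
21.734416647491315 [-1.55891248 -0.02066842 -0.75578378]
[[322.20750692  99.28492018]]
shift [-0.0016  0.0955 -0.0018] twist -0.002
```

View pics/w11.png

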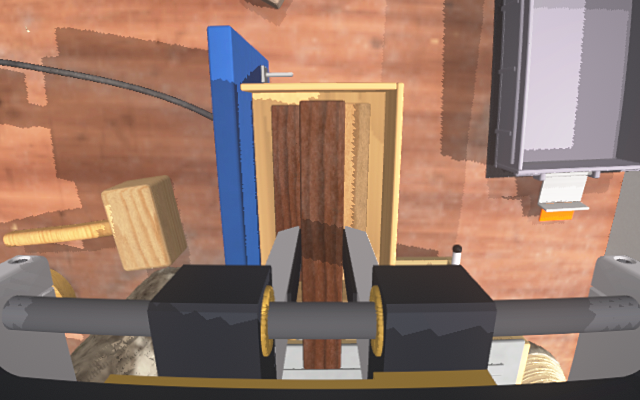

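The tote is empty, both blanks in the bin lie flat, and the third is centred over the gap. I lower and release it.

Call:
{"op": "play_rows", "data": {"series": [[[-0.001, 0.03, 0], 0, 1], [[-0.0015, 0.055, -0.001], 0, 1], [[-0.0015, 0.075, -0.0015], 0, 1], [[-0.0015, 0.088, -0.0018], 0, 1], [[-0.0015, 0.0945, -0.0018], 0, 1], [[-0.0015, 0.0945, -0.0018], 0, 1]]}}

```text
clock: 43.75
eef_pos: [415.4, -353.8, 153.7]
eef_rot: [-1.559, -0.02, -0.755]
wrist_force: [0.1, 0.3, -0.1]
finger_gap: 21.4
```

Call:
{"op": "play_rows", "data": {"series": [[[0, 0, 0], 0, 0.7], [[0, 0, 0], 0, 0.7], [[0, 0, 0], 0, 0.69], [[0, 0, 0], 0, 0.69], [[0, -0.02, 0], 0, 0.69], [[0, -0.06, 0], 0, 0.69], [[0, -0.1, 0], 0, 0.6], [[0.05, -0.13, 0], 0, 0.5], [[0.07, -0.17, 0], 0, 0.5], [[0.07, -0.18, 0], 0, 0.5], [[0.07, -0.18, 0], 0, 0.5]]}}

```text
clock: 44.85
eef_pos: [462.5, -401.1, 336.3]
eef_rot: [-1.559, -0.023, -0.755]
wrist_force: [-0.8, 0.2, -0.3]
finger_gap: 46.9
```

Run:
```python
from h import *
im,p,s=snap("wrist","w12");im2,_,_=snap("top","t4")
cv2.imwrite("pics/c2.png",np.hstack([cv2.resize(im[:260,160:460],(520,450)),cv2.resize(im2[110:260,180:440],None,fx=1.0,fy=3)[:450,:]][:1]))
c=HG+94*CX+113*CY-4*CX
h=cv2.cvtColor(im2,cv2.COLOR_BGR2HSV).astype(int);roi=np.zeros(h.shape[:2],bool);roi[100:240,310:450]=1
for b in blobs((h[...,1]<40)&(h[...,2]>110)&roi,300):
    r=cv2.minAreaRect(cast(_,b,200)[:,:2].astype(np.float32));print(r,c)
```

```text
Traceback (most recent call last):
  File "h.py", line 10, in cast
    c,v=rays(p,px);return c+v*((z-c[2])/v[:,2:])
        ~~~~^^^^^^
  File "h.py", line 7, in rays
    K,d,R,t=p;u=cv2.undistortPoints(np.array(px,float).reshape(-1,1,2),K,d).reshape(-1,2)
    ^^^^^^^
ValueError: too many values to unpack (expected 4)
```

View pics/c2.png

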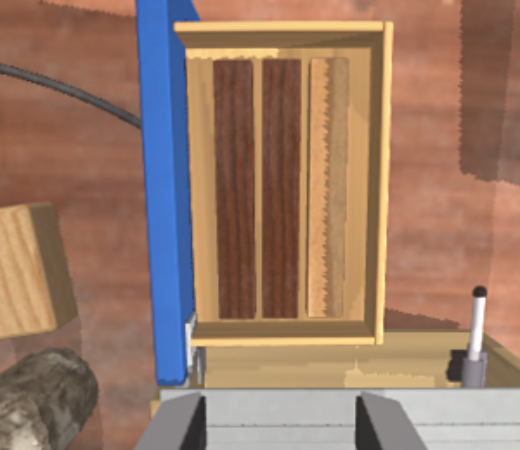

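All three blanks lie level in the bin. Next I find the lid on the cabinet again.

Run:
```python
from h import *
goto(545,-490,345,-2.33)
```

```text
shift [ 0.1223 -0.0092 -0.0082] twist 1.575
```

Call:
{"op": "play_rows", "data": {"series": [[[0.01, -0.009, 0], 0.13, 0.5], [[0.02, -0.009, 0], 0.26, 0.5], [[0.03, -0.009, 0], 0.4, 0.5], [[0.04, -0.009, 0], 0.54, 0.5], [[0.05, -0.009, 0], 0.68, 0.5], [[0.06, -0.009, 0], 0.82, 0.5], [[0.07, -0.009, 0], 0.96, 0.5], [[0.08, -0.009, 0], 1.1, 0.5], [[0.09, -0.009, 0], 1.24, 0.5], [[0.1, -0.009, 0], 1.38, 0.5], [[0.122, -0.009, -0.008], 1.5, 0.5], [[0.122, -0.009, -0.008], 1.575, 0.5], [[0.122, -0.009, -0.008], 1.575, 0.5], [[0.122, -0.009, -0.008], 1.575, 0.5]]}}

```text
clock: 46.35
eef_pos: [544.7, -489.3, 344.1]
eef_rot: [-1.554, 0.012, -2.327]
wrist_force: [0.3, 0.6, 0.5]
finger_gap: 46.9
```

Run:
```python
from h import *
im,p,s=snap("wrist","w13");print(s['eef_pos'],s['eef_rot'])
h=cv2.cvtColor(im,cv2.COLOR_BGR2HSV).astype(int)
m=(h[...,2]<70);m[228:]=0
for c in blobs(m,200):
    r=cv2.minAreaRect(cast(p,c,226)[:,:2].astype(np.float32));print(cv2.minAreaRect(c),r)
    b=cv2.boxPoints(r)
print('expected lid',HG+94*CX+113*CY-4*CX)
g=(h[...,1]<40)&(h[...,2]>120);g[235:]=0
for c in blobs(g,3000): print('lid',cv2.minAreaRect(c),cv2.minAreaRect(cast(p,c,200)[:,:2].astype(np.float32)))
```

```text
[ 544.71396237 -489.29862637  344.08030199] [-1.55364936  0.01212424 -2.32720007]
((323.0, 127.0), (136.0, 18.0), 90.0) ((586.3515625, -450.4169921875), (113.36756896972656, 15.353857040405273), 46.991085052490234)
((105.9244384765625, 7.799521446228027), (16.565692901611328, 173.53204345703125), 83.8408432006836) ((524.6956787109375, -254.9121551513672), (12.46578311920166, 150.03070068359375), 49.45908737182617)
((437.5, 107.0), (36.0, 41.0), 90.0) ((669.8748168945312, -503.15179443359375), (29.730745315551758, 35.16841125488281), 47.2021598815918)
((556.5, 6.0), (12.0, 55.0), 90.0) ((799.8413696289062, -508.53143310546875), (9.736651420593262, 50.15068054199219), 50.60593032836914)
((472.2452087402344, 11.187400817871094), (7.948854446411133, 84.15017700195312), 69.25391387939453) ((741.3395385742188, -464.0231018066406), (6.191806793212891, 70.2007064819336), 68.378173828125)
expected lid [ 586.0752 -451.9858]
lid ((316.4273986816406, 116.67194366455078), (202.8925018310547, 238.93896484375), 1.556567668914795) ((582.588134765625, -439.6014099121094), (213.69961547851562, 193.65646362304688), 46.316070556640625)
lid ((550.0, 117.0), (234.0, 178.0), 90.0) ((755.4794921875, -606.6399536132812), (233.74301147460938, 201.21969604492188), 51.13890075683594)
```

Run:
```python
from h import *
goto(586.1,-450.7,240,-2.328);goto(586.1,-450.7,205,-2.328)
```

```text
shift [-0.0552  0.1054  0.0017] twist 0.001
shift [-0.0548  0.1404  0.0011] twist 0.001
```

Call:
{"op": "play_rows", "data": {"series": [[[-0.055, 0.02, 0.0015], 0, 0.5], [[-0.055, 0.06, 0.0015], 0, 0.5], [[-0.055, 0.1, 0.0015], 0, 0.5], [[-0.055, 0.12, 0.0011], 0, 0.5], [[-0.055, 0.132, 0.0011], 0, 0.5], [[-0.055, 0.139, 0.0011], 0, 0.5], [[-0.055, 0.14, 0.0011], 0, 0.6], [[-0.055, 0.14, 0.0011], 0, 1], [[-0.055, 0.14, 0.0011], 0, 1], [[-0.055, 0.14, 0.0011], 0, 1], [[-0.055, 0.14, 0.0011], 0, 1], [[-0.055, 0.14, 0.0011], 0, 1], [[-0.055, 0.14, 0.0011], 0, 1], [[-0.055, 0.14, 0.0011], 0, 1], [[-0.055, 0.14, 0.0011], 0, 1]], "squeeze": 45}}

```text
clock: 47.9
eef_pos: [586.4, -450.7, 206.1]
eef_rot: [-1.552, 0.012, -2.327]
wrist_force: [0.7, -0.9, 5.6]
finger_gap: 15.4
```

Call:
{"op": "play_rows", "data": {"series": [[[0, -0.01, 0], 0, 1], [[0, -0.03, 0], 0, 1], [[0, -0.05, 0], 0, 1], [[0, -0.05, 0], 0, 1], [[0, -0.05, 0], 0, 1]]}}

```text
clock: 48.4
eef_pos: [585.2, -450.4, 255.3]
eef_rot: [-1.552, 0.012, -2.327]
wrist_force: [-0.6, 0.3, -3.4]
finger_gap: 15.6
```

Run:
```python
from h import *
s=manip.read_state();print(s['wrist_force'],s['finger_gap'],s['eef_rot'])
goto(533.7,-55.4,255,TYAW)
```

```text
[-0.57987966  0.31423866 -3.4216238 ] 15.590463716064335 [-1.552371    0.01204027 -2.32727342]
shift [-0.2519 -0.0023 -0.3086] twist -1.618
```

Call:
{"op": "play_rows", "data": {"series": [[[-0.014, 0, -0.018], -0.09, 1], [[-0.028, 0, -0.036], -0.19, 1], [[-0.043, 0, -0.054], -0.29, 1], [[-0.058, 0, -0.072], -0.39, 1], [[-0.073, 0, -0.09], -0.49, 1], [[-0.088, 0, -0.108], -0.59, 1], [[-0.104, 0, -0.127], -0.69, 1], [[-0.12, 0, -0.147], -0.79, 1], [[-0.136, 0, -0.167], -0.89, 1], [[-0.152, 0, -0.187], -0.99, 1], [[-0.168, 0, -0.207], -1.09, 1], [[-0.184, 0, -0.227], -1.19, 1], [[-0.2, 0, -0.247], -1.29, 1], [[-0.216, 0, -0.267], -1.39, 1], [[-0.232, 0, -0.287], -1.49, 1], [[-0.245, 0, -0.302], -1.57, 1], [[-0.252, 0, -0.3086], -1.618, 1], [[-0.252, 0, -0.3086], -1.618, 1], [[-0.252, 0, -0.3086], -1.618, 1]]}}

```text
clock: 50.3
eef_pos: [533.6, -55.5, 251.9]
eef_rot: [-1.56, -0.018, -0.711]
wrist_force: [-0.4, -0.9, -1.6]
finger_gap: 15.5
```

Run:
```python
from h import *
s=manip.read_state();print(s['wrist_force'],s['finger_gap'],s['eef_rot'])
im,p,s=snap("wrist","w14")
im2,p2,_=snap("top","t5")
goto(533.7,-55.4,90,TYAW);goto(533.7,-55.4,66,TYAW)
```

```text
[-0.36884058 -0.92678576 -1.56900484] 15.524147586874443 [-1.56036695 -0.01792257 -0.71089036]
shift [-0.0033  0.1621 -0.0013] twist -0.002
shift [-0.0038  0.1861 -0.0016] twist -0.002
```

View pics/w14.png

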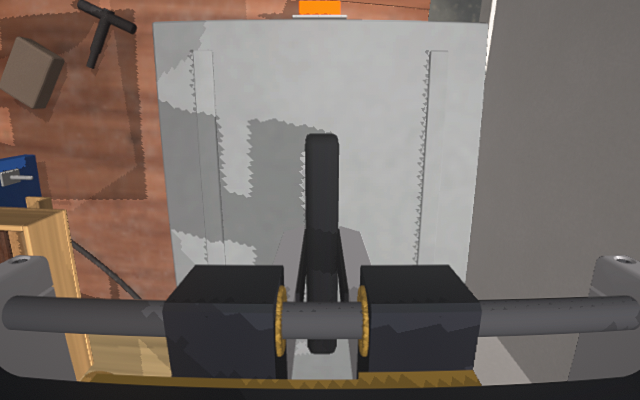

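Call:
{"op": "play_rows", "data": {"series": [[[-0.001, 0.04, 0], 0, 1], [[-0.0015, 0.08, -0.0005], 0, 1], [[-0.0025, 0.12, -0.001], 0, 1], [[-0.003, 0.15, -0.0013], 0, 1], [[-0.0035, 0.165, -0.0014], 0, 1], [[-0.0035, 0.172, -0.0015], 0, 1], [[-0.0035, 0.172, -0.0015], 0, 1]]}}

```text
clock: 51.1
eef_pos: [533.4, -55.8, 79.6]
eef_rot: [-1.561, -0.017, -0.712]
wrist_force: [0.1, 0.4, -2.5]
finger_gap: 15.7
```

Run:
```python
from h import *
s=manip.read_state();print(s['wrist_force'],s['finger_gap'],s['eef_rot'])
goto(533.7,-55.4,66,TYAW)
```

```text
[ 0.05413389  0.3639449  -2.51277978] 15.714521962058935 [-1.56073947 -0.01730133 -0.71237172]
shift [-0.0003  0.0136  0.0004] twist -0.003
```

Call:
{"op": "play_rows", "data": {"series": [[[0, 0.004, 0.0004], -0.003, 1], [[0, 0.007, 0.0004], -0.003, 1], [[0, 0.01, 0.0004], -0.003, 1], [[0, 0.012, 0.0004], -0.003, 1], [[0, 0.014, 0.0004], -0.003, 1], [[0, 0.015, 0.0004], -0.003, 1], [[0, 0.015, 0.0004], -0.003, 1]]}}

```text
clock: 51.8
eef_pos: [534.4, -55.7, 66.0]
eef_rot: [-1.56, -0.019, -0.709]
wrist_force: [-3.5, -0.2, 13.7]
finger_gap: 15.7
```

Call:
{"op": "play_rows", "data": {"series": [[[0, 0, 0], 0, 0.6], [[0, 0, 0], 0, 0.5], [[0, 0, 0], 0, 0.5], [[0, 0, 0], 0, 0.5], [[0, 0, 0], 0, 0.5], [[0, -0.02, 0], 0, 0.5], [[0, -0.06, 0], 0, 0.5], [[0, -0.11, 0], 0, 0.6], [[0.01, -0.16, 0], 0, 0.8], [[0.03, -0.21, 0], 0, 1], [[0.058, -0.262, 0], 0, 1], [[0.058, -0.262, 0], 0, 1], [[0.058, -0.262, 0], 0, 1]]}}

```text
clock: 53.1
eef_pos: [573.6, -93.0, 330.5]
eef_rot: [-1.559, -0.021, -0.71]
wrist_force: [0.1, -0.1, -0.7]
finger_gap: 2.5
```

```bash
cat >> h.py <<'E'
def lid(f):
    im,p,s=snap("wrist",f);h=cv2.cvtColor(im,cv2.COLOR_BGR2HSV).astype(int);H,S,V=h[...,0],h[...,1],h[...,2]
    m=V<75;m[225:]=0;m[:,:180]=0;m[:,420:]=0;print(s['eef_pos'])
    for c in blobs(m,300): print('blk',cv2.minAreaRect(c)[:2],cv2.minAreaRect(cast(p,c,86.5)[:,:2].astype(np.float32)))
    g=(S<40)&(V>150);g[228:]=0;g[:,420:]=0;g=cv2.morphologyEx(g.astype(np.uint8),cv2.MORPH_OPEN,np.ones((3,61)))
    for c in blobs(g,3000):
        for z in (60,66):print('lid',z,cv2.minAreaRect(cast(p,c,z)[:,:2].astype(np.float32)))
E
python3 -c "
from h import *
lid('w15')"
```

```text
[573.63457529 -93.03031846 330.47057399]
blk ((321.0, 119.0), (96.0, 12.0)) ((533.30908203125, -55.64276123046875), (14.655876159667969, 112.14901733398438), 49.55765151977539)
lid 60 ((469.5444641113281, 0.835174560546875), (169.85494995117188, 58.084510803222656), 49.54925537109375)
lid 66 ((470.18316650390625, 0.18376922607421875), (167.5841064453125, 57.3079719543457), 49.54925537109375)
lid 60 ((600.7214965820312, -112.73884582519531), (171.12753295898438, 50.34832763671875), 49.14256286621094)
lid 66 ((599.6064453125, -111.87190246582031), (168.83970642089844, 49.67520523071289), 49.14257049560547)
```

The lid reads at (533.3,-55.6) and 170–171 mm wide at z=60, so it is seated. Next I take the shut fingers round to the door's outer side.

```bash
sed -i 's/HG=np.array(\[443.,-472.\])/HG=np.array([446.,-470.5])/' h.py
python3 - <<'E'
from h import *
bluetop("top","t6")
p=P("top");print('log',cast(p,[[440,228]],216))
a=door(1.57,200,-45);print(a);goto(*a,330,np.radians(-133.3))
# arc: relative to start pose at a, z=145
s2={'eef_pos':np.array([*a,145.]),'eef_rot':np.array([-np.pi/2,0,np.radians(-133.3)])}
for t in np.arange(1.57,.05,-.09):
    b=door(t,200,-16+3);y=np.radians(136.5)+t;print(round(t,2),end=' ');goto(*b,145,y,s2)
E
```

```text
blue [ 367. -395.] [ 17. 225.] 47.03976058959961
theta from centre 1.566503297043845 r 109.16159242473407
log [[ 399.20778351 -619.87445523  216.        ]]
[ 270.02569959 -365.32283362]
shift [-0.0516 -0.0072 -0.4042] twist 1.617
1.57 shift [-0.032   0.      0.0001] twist 0.004
1.48 shift [-0.05   -0.     -0.0001] twist 0.094
1.39 shift [-0.068   0.      0.0012] twist 0.184
1.3 shift [-0.0858  0.      0.0041] twist 0.274
1.21 shift [-0.1033  0.      0.0087] twist 0.364
1.12 shift [-0.1202  0.      0.0148] twist 0.454
1.03 shift [-0.1366  0.      0.0224] twist 0.544
0.94 shift [-0.1522  0.      0.0314] twist 0.634
0.85 shift [-0.1669  0.      0.0418] twist 0.724
0.76 shift [-0.1807  0.      0.0535] twist 0.814
0.67 shift [-0.1933  0.      0.0663] twist 0.904
0.58 shift [-0.2047  0.      0.0803] twist 0.994
0.49 shift [-0.2149  0.      0.0952] twist 1.084
0.4 shift [-0.2236  0.      0.111 ] twist 1.174
0.31 shift [-0.2309  0.      0.1275] twist 1.264
0.22 shift [-0.2367  0.      0.1445] twist 1.354
0.13 shift [-0.2409  0.      0.1621] twist 1.444
```

Call:
{"op": "play_rows", "data": {"series": [[[-0.004, 0, -0.03], 0.12, 1], [[-0.008, 0, -0.06], 0.24, 1], [[-0.012, 0, -0.09], 0.36, 1], [[-0.016, 0, -0.12], 0.48, 1], [[-0.02, 0, -0.15], 0.61, 1], [[-0.024, 0, -0.18], 0.74, 1], [[-0.028, 0, -0.21], 0.87, 1], [[-0.032, 0, -0.24], 1.0, 1], [[-0.036, 0, -0.27], 1.13, 1], [[-0.04, 0, -0.3], 1.26, 1], [[-0.044, 0, -0.34], 1.38, 1], [[-0.048, 0, -0.37], 1.5, 1], [[-0.0516, 0, -0.404], 1.617, 1], [[-0.0516, 0, -0.404], 1.617, 1], [[-0.0516, 0, -0.404], 1.617, 1]]}}

```text
clock: 54.7
eef_pos: [270.0, -364.7, 321.6]
eef_rot: [-1.556, 0.011, -2.326]
wrist_force: [0.1, 0.6, -1.0]
finger_gap: 0.4
```

Run:
```python
from h import *
s=manip.read_state();print(s['joints'].round(2))
a=door(1.57,200,-45);goto(*a,145,np.radians(-133.3))
```

```text
[-1.02  0.01  1.59  0.01  1.53 -0.27]
shift [ 0.0024  0.1765 -0.0022] twist 0.001
```

Call:
{"op": "play_rows", "data": {"series": [[[0.002, 0.04, 0], 0, 1], [[0.002, 0.08, -0.001], 0, 1], [[0.002, 0.12, -0.002], 0, 1], [[0.002, 0.16, -0.002], 0, 1], [[0.002, 0.1765, -0.0022], 0, 1], [[0.002, 0.1765, -0.0022], 0, 1]]}}

```text
clock: 55.3
eef_pos: [270.4, -362.8, 142.6]
eef_rot: [-1.561, 0.013, -2.323]
wrist_force: [0.4, 0.7, 0.6]
finger_gap: 0.7
```

Call:
{"op": "play_rows", "data": {"series": [[[-0.015, 0, 0], 0, 1], [[-0.026, 0, 0], 0, 1], [[-0.032, 0, 0], 0, 1], [[-0.041, 0, 0], 0.05, 1], [[-0.05, 0, 0], 0.094, 1], [[-0.059, 0, 0.0005], 0.14, 1], [[-0.068, 0, 0.0012], 0.184, 1], [[-0.077, 0, 0.0025], 0.23, 1], [[-0.0858, 0, 0.0041], 0.274, 1], [[-0.0945, 0, 0.0063], 0.32, 1], [[-0.1033, 0, 0.0087], 0.364, 1], [[-0.112, 0, 0.0117], 0.41, 1], [[-0.12, 0, 0.0148], 0.454, 1], [[-0.1285, 0, 0.0185], 0.5, 1], [[-0.1366, 0, 0.0224], 0.544, 1], [[-0.1366, 0, 0.0224], 0.544, 1]]}}

```text
clock: 56.9
eef_pos: [380.9, -278.0, 145.1]
eef_rot: [-1.568, 0.017, -2.866]
wrist_force: [-0.3, -0.4, 0.6]
finger_gap: 0.5
```

Run:
```python
from h import *
s=manip.read_state();print(s['eef_pos'],s['wrist_force'])
bluetop("top","t7")
for t in np.arange(1.03,.26,-.045):
    b=door(t,200,-13);print(round(t,3),end=' ');goto(*b,145,np.radians(136.5)+t,s)
```

```text
[ 380.93058582 -278.013777    145.1260942 ] [-0.26920559 -0.35782487  0.61079386]
blue [ 434. -420.] [ 13. 111.] 12.327009201049805
theta from centre 0.9992060686984214 r 52.33350492411907
1.03 shift [0.0018 0.0001 0.0029] twist 0.005
0.985 shift [-0.0072  0.0003  0.0025] twist 0.05
0.94 shift [-0.0162  0.0004  0.0026] twist 0.095
0.895 shift [-0.0252  0.0006  0.0031] twist 0.14
0.85 shift [-0.0342  0.0007  0.0039] twist 0.185
0.805 shift [-0.0431  0.0009  0.0052] twist 0.23
0.76 shift [-0.052   0.001   0.0069] twist 0.275
0.715 shift [-0.0608  0.0012  0.009 ] twist 0.32
0.67 shift [-0.0694  0.0013  0.0114] twist 0.365
0.625 shift [-0.078   0.0015  0.0143] twist 0.41
0.58 shift [-0.0864  0.0016  0.0175] twist 0.455
0.535 shift [-0.0947  0.0018  0.0211] twist 0.5
0.49 shift [-0.1028  0.0019  0.0251] twist 0.545
0.445 shift [-0.1107  0.0021  0.0294] twist 0.59
0.4 shift [-0.1184  0.0022  0.0341] twist 0.635
0.355 shift [-0.1259  0.0023  0.0392] twist 0.68
0.31 shift [-0.1331  0.0025  0.0445] twist 0.725
0.265 shift [-0.1401  0.0026  0.0502] twist 0.77
```

The door follows (about 1.0 rad). I continue to 0.27.

Call:
{"op": "play_rows", "data": {"series": [[[-0.0072, 0, 0.0025], 0.05, 1], [[-0.0162, 0, 0.0026], 0.095, 1], [[-0.0252, 0, 0.003], 0.14, 1], [[-0.0342, 0, 0.004], 0.185, 1], [[-0.0431, 0, 0.005], 0.23, 1], [[-0.052, 0, 0.007], 0.275, 1], [[-0.0608, 0, 0.009], 0.32, 1], [[-0.0694, 0, 0.0114], 0.365, 1], [[-0.078, 0, 0.0143], 0.41, 1], [[-0.0864, 0, 0.0175], 0.455, 1], [[-0.0947, 0, 0.021], 0.5, 1], [[-0.1028, 0, 0.025], 0.545, 1], [[-0.1107, 0, 0.0294], 0.59, 1], [[-0.1184, 0, 0.034], 0.635, 1], [[-0.1259, 0, 0.039], 0.68, 1], [[-0.1331, 0, 0.0445], 0.725, 1], [[-0.14, 0, 0.05], 0.77, 1], [[-0.14, 0, 0.05], 0.77, 1]]}}

```text
clock: 58.75
eef_pos: [529.0, -288.4, 147.5]
eef_rot: [-1.58, 0.014, 2.649]
wrist_force: [-0.7, 0.9, -0.5]
finger_gap: 0.5
```

Run:
```python
from h import *
s=manip.read_state();print(s['eef_pos'],s['wrist_force'],s['joints'].round(2))
bluetop("top","t8")
for t in np.arange(.265,-.05,-.03):
    b=door(t,200,-13);print(round(t,3),end=' ');goto(*b,145,np.radians(136.5)+t,s)
```

```text
[ 528.96433827 -288.40301777  147.50361804] [-0.70377479  0.93529768 -0.46879342] [-0.56  0.46  1.44  0.01  1.23  1.5 ]
blue [ 470. -426.] [108.  14.] 60.11412048339844
theta from centre 0.2700511855220716 r 50.52960824891689
0.265 shift [-0.0003  0.0025 -0.0003] twist 0.001
0.235 shift [-0.0063  0.0026 -0.0006] twist 0.031
0.205 shift [-0.0123  0.0027 -0.0007] twist 0.061
0.175 shift [-0.0183  0.0028 -0.0007] twist 0.091
0.145 shift [-0.0243  0.0028 -0.0004] twist 0.121
0.115 shift [-0.0303  0.0029  0.    ] twist 0.151
0.085 shift [-0.0363  0.003   0.0006] twist 0.181
0.055 shift [-0.0423  0.0031  0.0014] twist 0.211
0.025 shift [-0.0482  0.0032  0.0024] twist 0.241
-0.005 shift [-0.0541  0.0032  0.0035] twist 0.271
-0.035 shift [-0.06    0.0033  0.0049] twist 0.301
```

Call:
{"op": "play_rows", "data": {"series": [[[-0.006, 0, -0.0006], 0.031, 1], [[-0.012, 0, -0.0006], 0.061, 1], [[-0.018, 0, -0.0006], 0.091, 1], [[-0.024, 0, 0], 0.121, 1], [[-0.03, 0, 0], 0.151, 1], [[-0.036, 0, 0.0006], 0.181, 1], [[-0.042, 0, 0.0014], 0.211, 1], [[-0.046, 0, 0.002], 0.231, 1], [[-0.048, 0, 0.0025], 0.241, 1], [[-0.049, 0, 0.0025], 0.245, 1], [[-0.05, 0, 0.0028], 0.25, 1], [[-0.05, 0, 0.0028], 0.25, 1]]}}

```text
clock: 60.0
eef_pos: [570.4, -314.0, 147.7]
eef_rot: [-1.583, 0.009, 2.402]
wrist_force: [-3.7, 2.1, -1.2]
finger_gap: 0.7
```

Call:
{"op": "play_rows", "data": {"series": [[[-0.001, 0, 0], 0.01, 1], [[-0.002, 0, 0], 0.02, 1], [[-0.003, 0, 0], 0.02, 1], [[-0.004, 0, 0], 0.02, 1], [[-0.005, 0, 0], 0.02, 1], [[-0.005, 0, 0], 0.02, 1]]}}

```text
clock: 60.6
eef_pos: [573.6, -316.8, 147.7]
eef_rot: [-1.583, 0.007, 2.383]
wrist_force: [-2.8, 4.0, 0.3]
finger_gap: 0.5
```

Call:
{"op": "play_rows", "data": {"series": [[[-0.001, 0, 0], 0, 1], [[-0.002, 0, 0], 0, 1], [[-0.003, 0, 0], 0, 1], [[-0.004, 0, 0], 0, 1], [[-0.004, 0, 0], 0, 1]]}}

```text
clock: 61.1
eef_pos: [574.0, -317.1, 147.7]
eef_rot: [-1.583, -0.002, 2.385]
wrist_force: [-23.9, 19.5, 10.8]
finger_gap: -0.1
```

At the hard stop with about 31 N. I back off.

Call:
{"op": "play_rows", "data": {"series": [[[0.001, 0, 0], 0, 1], [[0.004, 0, 0], 0, 1], [[0.008, 0, 0], 0, 1], [[0.02, 0, 0], 0, 1], [[0.05, 0, 0], 0, 1], [[0.09, 0, 0], 0, 1], [[0.1, -0.05, 0], 0, 1], [[0.1, -0.1, 0], 0, 1], [[0.1, -0.15, 0], 0, 1], [[0.1, -0.18, 0], 0, 1], [[0.1, -0.18, 0], 0, 1]]}}

```text
clock: 62.2
eef_pos: [500.8, -250.8, 333.0]
eef_rot: [-1.585, 0.007, 2.386]
wrist_force: [-0.4, -0.2, 0.1]
finger_gap: -0.1
```

Run:
```python
from h import *
bluetop("top","t9");bluetop("scene","s9") if 0 else None
goto(575,-95,331,TYAW)
```

```text
blue [ 520. -390.] [224.  14.] 46.53131866455078
theta from centre 0.015473637296753178 r 108.80148353525654
shift [ 0.0524  0.0007 -0.1644] twist 3.095
```

Door rect reads (520,-390) at 46.53°, the same as the shut start. Last I recheck the lid.

```bash
python3 -c "
from h import *
goto(*tote(-57),331,TYAW+np.pi)"
```

```text
shift [ 0.1666  0.0004 -0.1627] twist -0.047
```

Call:
{"op": "play_rows", "data": {"series": [[[0.035, 0, -0.035], 0, 1], [[0.07, 0, -0.07], 0, 1], [[0.105, 0, -0.105], 0, 1], [[0.14, 0, -0.14], -0.03, 1], [[0.1666, 0, -0.1627], -0.047, 1], [[0.1666, 0, -0.1627], -0.047, 1], [[0.1666, 0, -0.1627], -0.047, 1]]}}

```text
clock: 62.95
eef_pos: [490.5, -17.6, 330.3]
eef_rot: [-1.583, 0.002, 2.434]
wrist_force: [0.2, -0.5, -0.3]
finger_gap: 0.6
```

Run:
```python
from h import *
lid('w16');bluetop("top","t10")
a=cv2.imread("pics/w16.png");b=cv2.imread("pics/t10.png")[100:260,200:460]
cv2.imwrite("pics/fin.png",np.vstack([cv2.resize(a[:235],(640,235)),cv2.resize(b,(585,360)).copy() if 0 else cv2.copyMakeBorder(cv2.resize(b,(585,360)),0,0,0,55,cv2.BORDER_CONSTANT)]))
```

```text
[490.52384711 -17.62016281 330.34022178]
blk ((322.0, 124.0), (96.0, 12.0)) ((534.6661376953125, -52.23390197753906), (14.429680824279785, 112.99015808105469), 49.29350280761719)
lid 60 ((599.7836303710938, -107.30162811279297), (170.89669799804688, 56.784576416015625), 49.32530212402344)
lid 66 ((598.997802734375, -106.72329711914062), (168.61981201171875, 56.028038024902344), 49.325321197509766)
lid 60 ((467.14208984375, 6.9501495361328125), (170.2747802734375, 47.65185546875), 49.68516540527344)
lid 66 ((468.1233825683594, 6.0062713623046875), (168.0061492919922, 47.01698303222656), 49.68516540527344)
blue [ 520. -390.] [225.  14.] 46.53131866455078
theta from centre 0.014503865817628454 r 109.69231484347576
```

View pics/fin.png

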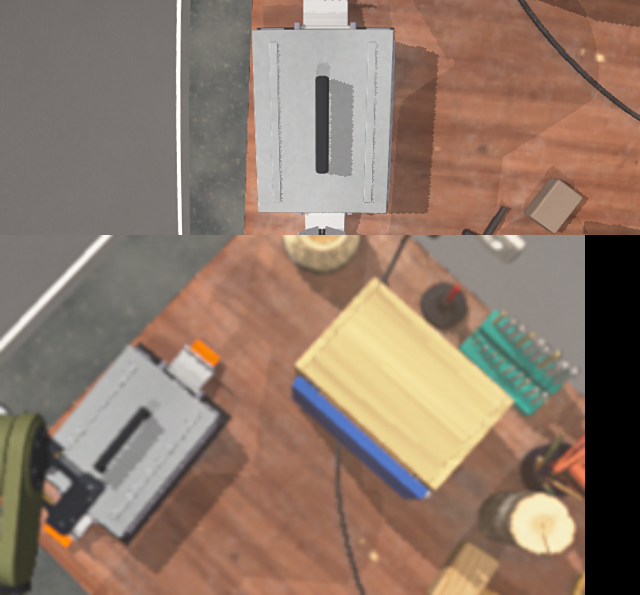

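```bash
python3 -c "
from cell import manip
print(manip.read_state()['clock'],manip.sign_off())"
```

```text
the job is handed in; nothing more can be done
63.05 None
```

I've handed the job in at about 63 s on the robot's clock; it gave no verdict. Every step of the task was carried out, and no picture or force reading showed one going wrong. There were three blanks, and all three are in the bin.

- **Door:** I pressed it open, swung it to about 1.57 rad and later pressed it back to the hard stop at about 31 N. That was over the suggested 15–20 N, as was the first press at about 33 N. After I backed off, its top edge measured (520,-390) mm at 46.5°. That matches the shut position at the start to about 1 mm, and nothing showed it springing back.
- **Blanks:** in the last picture before closing, all three lay side by side and flat in the bin. I couldn't see them once the door was shut.
- **Lid:** two final views, taken from opposite sides, put its grip at (533.3,-55.6) and (534.7,-52.2) mm. They differ by about 3.7 mm, which fits the camera calibration error, and their mean is within about 1 mm of the tote's centre. Its apparent width at the 60 mm seated height was 170–171 mm, so it looks flat and fully seated.
- **Everything else:** the log is where it was, both clips are off, and the arm ended clear of everything. I saw no sign of the lid being knocked or the grip slackening.

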